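Close a warning lamp with its amber lens and show its socket to the inspection camera

TASK

Put the amber lens on the open lamp housing while the housing sits in its nest, set it down (do not drop it) so that it lies flat and fully seated, and let go of it. Then take the closed lamp by the two long sides of its black housing, lift it out of the nest and show its yellow socket to the inspection camera: lamp lens side up, socket pointing straight into the camera along its line of sight (which slopes down 15 degrees, so the socket end is tipped up by as much) and the socket's front face 8 cm from the camera's glass. Finish still holding the lamp there, motionless with the lens in place; do not bump the camera, and leave the blue lens, bottle, screwdriver and tub where they are.

Things in the scene. Friction and masses are not known exactly. Their poses are not given: they have to be found in the camera images.
- nest: Fixed aluminium plate 150 (x) x 90 (y) x 8 mm with four pairs of green corner posts, 12 mm high above the plate, holding the housing's corners with 2 mm play; the middle 76 mm of its long sides is free. Origin: centre of the underside, on the bench; x along the housing, z up. Stands elsewhere each time, turned up to 30 deg.
- housing: Loose black open box 110 (x) x 52 (y) x 34 (z) mm, walls and floor 5 mm, about 0.25 kg; starts in the nest, 8 mm above the bench, open side up, socket end away from the robot. Origin: centre of its underside; x towards the socket end, z up. Yellow socket on the +x end: 20 mm across, 12 mm long, axis 18 mm above the underside. Flat long sides, gripped (52 mm) at mid-length.
- socket (a point): Centre of the front face of the yellow socket, at (67, 0, 18) mm in the housing's frame; axes as the housing's.
- amber_lens: Loose amber lens, the lamp's lid, about 60 g, lies plug down. Origin: centre of underside; x lengthwise, z up; fits either way round. Plug 8 mm high (90 x 32, then 95 x 37 mm), flange 106 x 48 at 8-12 mm, crown 84 x 34 at 12-28 mm, gripped across the 34. Seated: plug in the opening (100 x 42 mm), flange on the rim, origin 26 mm above the housing's; only its weight holds it.
- blue_lens: Bystander: a lens of the same shape in blue, lying on the bench. Origin and axes as the amber lens. The nest, the amber lens and the blue lens change places with one another.
- camera_stand: Fixed stand of the inspection camera at the far side of the bench, in front of the robot: dark foot 80 x 100 x 12 mm with a steel post 20 mm thick, 282 mm high, at its centre. Origin: on the bench right below the camera's glass; the foot's centre is 55 mm from it along +x (away from the robot). It stands elsewhere and turned each time.
- camera_head: Inspection camera on the stand: grey body 70 x 50 x 50 mm, black barrel and white ring (68 mm) on the side towards the robot. Origin: centre of the glass, 270 mm above the bench, 55 mm before the post's axis. It looks along its -x, sloping 15 deg down; y is level. A lamp rightly presented has x, y and z axes parallel to and of the same sense as the camera head's.
- focus (a point): Empty point in the air on the camera's line of sight, 80 mm in front of the glass, at (-80, 0, 0) mm in the camera head's frame and about 249 mm above the bench: the centre of the socket's front face belongs here.
- bottle: Bystander: white bottle with a red cap, 48 mm in diameter, 140 mm high. Origin: centre of its underside.
- screwdriver: Bystander: green-handled screwdriver 200 mm long, lying on the bench on the left, pointing away from the robot. Origin: on its underside, near mid-length.
- tub: Bystander: small grey open tub 110 x 80 x 45 mm, on the right. Origin: centre of its underside.
There are look-alikes about, which are no part of the job. What is meant by the amber_lens is not pink or turquoise, and is the larger of those in its own colour.

How it is judged:
By the outcome, as a careful person would: the job done as asked, in the order asked, and still so for the second after the job is handed in, while the arm keeps its last pose, push and grip.
It also fails if it takes over 58 s, if anything falls off the work surface, if the arm or the gripper's body presses on something with over 40 N, if the wrist force passes 120 N, or if a joint passes its speed limit or range.

ROBOT

A 6-joint arm with a two-finger parallel gripper is mounted at the origin on the work surface. World frame = base frame: x ahead of the robot, y to its left, z up, the work surface at z = 0. Lengths are in m, angles in degrees, forces in N, time in s.
With the tool pointing down it reaches from about 0.3 to 0.75 m from the base axis. Payload 8.5 kg.
Tool frame: the origin (TCP) lies at the very end of the fingers, on their centre line; the grasp point (between the pads) lies 19 mm behind it (env.hold_point_z is the distance from the TCP to the grasp point, in m); z points along the fingers, y is the line along which they close (so a half turn about z gives the same grasp; the last joint's range is limited). The gripper opens to 85 mm and grips with 20 to 120 N. Pads are 22 mm wide; open, the fingers measure 114 mm over their backs; the gripper's body (76 mm by 85 mm) begins 54 mm behind the grasp point. The pads swing forward as they close: fully open they stand 13 mm farther back than shut.
Start: joints at [-88.539, 21.807, 74.336, -0, 83.858, -12.336], TCP at [0.131, -0.534, 0.205] pointing down, gripper open.
Joint ranges: [-178.18, 178.18], [-50.72, 133.34], [12.68, 142.11], [-81.47, 261.47], [9.98, 163.14], [-165.26, 165.26]. Speed limits (degrees/s): [136.94, 136.94, 180, 180, 180, 180].

INTERFACE

Orientations are given as a 3x3 rotation matrix whose columns are the frame's x, y, z axes.
In Python, from rig import env, optics gives the robot as it stands.
- The arm moves only by the shell command python3 -m jog 'ROWS' [OPENING] [FORCE]. ROWS is JSON, a list of rows, each an object with "linear": the shift along the tool's x, y, z in units of 40 mm (1.0 is 40 mm), a list of three; "roll": the turn about the tool's z in units of 5 degrees (1.0 is 5 degrees). A call has 1 to 12 rows; each row shifts and turns the commanded pose from where the row before left it, along the tool's axes as they then stand; what a row does not reach is not made up. A row lasts 1/12 s, in which the tool goes at most 41.7 mm and 7.16 degrees, less where a joint would pass 70% of its speed; a pose out of reach is approached as far as the arm can. A call is refused whole if a number of a shift passes 1 or a number of a turn 1, either way. A call with a gripper value outside its range is refused whole. OPENING is the opening, from -1 (shut) to 1 (fully open), set as the call begins (- or left out, the last holds). The fingers move at their own pace and stop on an object; FORCE is the grip in N (left out, the last holds). Time passes only in rows, so rows that do not move let the fingers close. It gives the time, the measured TCP pose, the force, the opening and the grip force at its end, in the units of the state.
- env.observe(): the state, without advancing time (a new reading comes with each control period).
- optics.get_image(name): name is "scene" or "top" or "wrist"; returns the picture (480x640x3 uint8, red, green, blue); there is no depth.
- optics.calibration(name): a dict with "fov_y" (degrees; the focal length in pixels is half the picture's height over the tangent of half this angle, whatever the lens; pixels are square), "cx", "cy" (the principal point, pixels), "T" (4x4, takes a point from camera to world coordinates). Camera axes: x right, y down, z forward; pixel columns grow to the right and rows downward; lengths in m; the calibration is good to about 2 mm. A picture is of the moment at which its call begins: read the wrist's pose just before it. calibration takes no time and is no camera call; for the wrist camera it gives the pose at the moment of the call.
- env.close_job(): hands the job in; it is judged then, once.
The state is a dict: "time_s": time; "q": joint angles; "qvel": joint speeds; "joint_efforts": joint torques, N m; "position": TCP position; "tool_rot": TCP orientation; "ft_force": force on the tool from outside, world axes, zero at the start; "wrist_torque": the same for the moment, N m; "grip_width": finger opening in m; "gripper_force": force on a finger pad.
Only numpy, scipy, OpenCV 4.12 (cv2) and the standard library are available. Lean on these libraries where they do the work, as an engineer would, in place of code of your own. Each camera call takes 0.05 s, during which the arm holds its last target. There are 200 camera calls.

## Working session

There is one attempt and no reset: what is moved stays moved. The work goes in short steps, Python scripts to look and compute and a shell command to move; the robot and the scene stay as the last step left them, time stands still between calls to the robot, and variables do not carry over. Pictures are saved under pics/ and viewed, at most 10 in all, crops included, and the job is handed in when it is done.

```bash
ls; mkdir -p pics; python3 - <<'E'
from rig import env, optics
import cv2, numpy as np
for n in ("top","scene"):
    im=optics.get_image(n); cv2.imwrite(f"pics/{n}0.png",im[:,:,::-1])
    c=optics.calibration(n); print(n,c["fov_y"],c["cx"],c["cy"],np.round(c["T"],3).tolist(),{k:v for k,v in c.items() if k not in("T",)})
s=env.observe(); print(s["time_s"],s["position"],np.round(s["tool_rot"],3).tolist(),s["ft_force"],env.hold_point_z)
E
```

```text
pics
top 51.864670611497736 312.48294093777156 245.4911340543993 [[0.013, -0.988, 0.154, 0.411], [-1.0, -0.015, -0.011, -0.007], [0.013, -0.154, -0.988, 1.183], [0.0, 0.0, 0.0, 1.0]] {'fov_y': 51.864670611497736, 'cx': 312.48294093777156, 'cy': 245.4911340543993}
scene 52.839383609922066 318.43870644747545 237.75493087639907 [[0.553, 0.675, -0.489, 1.172], [0.833, -0.443, 0.331, -0.403], [0.006, -0.591, -0.807, 1.175], [0.0, 0.0, 0.0, 1.0]] {'fov_y': 52.839383609922066, 'cx': 318.43870644747545, 'cy': 237.75493087639907}
0.1 [ 0.13116306 -0.53384179  0.20477339] [[0.971, 0.238, -0.0], [0.238, -0.971, 0.001], [0.0, -0.001, -1.0]] [-0.22162443  0.42595788 -0.59756492] 0.0187
```

View pics/top0.png

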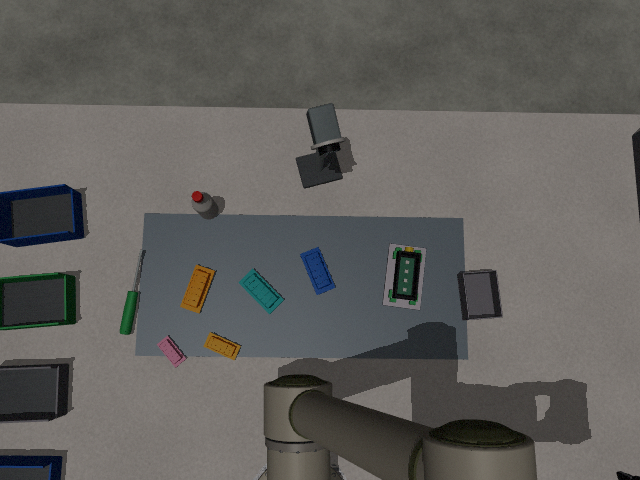

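View pics/scene0.png

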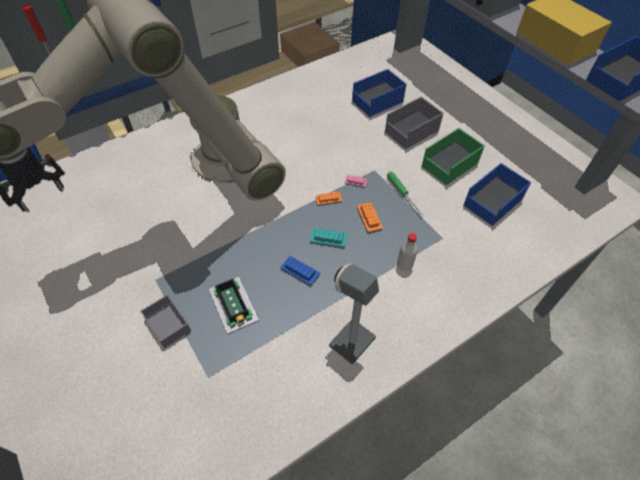

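The top view shows the amber lens at about (199,289), with a smaller amber look-alike at (222,346). The housing in its nest is at (405,276) and the camera head at (325,125). The scene view agrees: amber lens (370,217), nest (233,303), camera head (357,283).

The rows allow only shifts and a roll, but the lamp needs a 15° tilt, so I'll check the jog usage.

```bash
python3 -m jog --help 2>&1 | head -40; cat > h.py <<'E'
import numpy as np, cv2
from rig import env, optics
def cal(n):
    c=optics.calibration(n); f=240/np.tan(np.radians(c["fov_y"]/2)); return f,c["cx"],c["cy"],np.array(c["T"])
def ray(C,p):
    f,cx,cy,T=C; d=T[:3,:3]@np.array([(p[0]-cx)/f,(p[1]-cy)/f,1.]); return T[:3,3],d/np.linalg.norm(d)
def plane(C,p,z):
    o,d=ray(C,p); return o+d*(z-o[2])/d[2]
def tri(rays):
    A=np.zeros((3,3));b=np.zeros(3)
    for o,d in rays:
        P=np.eye(3)-np.outer(d,d);A+=P;b+=P@o
    x=np.linalg.solve(A,b); return x,[np.linalg.norm((np.eye(3)-np.outer(d,d))@(x-o)) for o,d in rays]
def proj(C,X):
    f,cx,cy,T=C; q=T[:3,:3].T@(np.asarray(X)-T[:3,3]); return np.array([f*q[0]/q[2]+cx,f*q[1]/q[2]+cy])
def hsv(im): return cv2.cvtColor(im,cv2.COLOR_RGB2HSV)
def blobs(im,lo,hi,amin=40):
    m=cv2.inRange(hsv(im),np.array(lo),np.array(hi))
    cs,_=cv2.findContours(m,cv2.RETR_EXTERNAL,cv2.CHAIN_APPROX_NONE)
    return m,sorted([c for c in cs if cv2.contourArea(c)>amin],key=cv2.contourArea,reverse=True)
E
python3 - <<'E'
from h import *
R={}
for n in("top","scene"):
    im=cv2.imread(f"pics/{n}0.png")[:,:,::-1].copy(); C=cal(n)
    for nm,lo,hi in(("amber",(8,120,80),(25,255,255)),("yellow",(20,120,80),(34,255,255)),("green",(50,100,40),(75,255,255)),("white ring",(0,0,170),(179,40,255))):
        m,b=blobs(im,lo,hi,15)
        for c in b[:6]:
            r=cv2.minAreaRect(c); print(n,nm,np.round(r[0],1),np.round(r[1],1),round(r[2]),cv2.contourArea(c),plane(C,r[0],.015).round(3)) if nm!="white ring" else None
E
```

```text
invalid input: not JSON, or not a number
top amber [197.1 288.4] [20.1 45.6] 21 856.5 [0.486 0.251 0.015]
top amber [221.6 345.8] [33.9 15.8] 24 493.5 [0.354 0.188 0.015]
top amber [408.5 249. ] [4. 7.] 90 22.5 [ 0.588 -0.25   0.015]
top yellow [408.5 249. ] [4. 7.] 90 22.5 [ 0.588 -0.25   0.015]
top green [128.5 312.5] [11.4 43.5] 11 404.0 [0.428 0.408 0.015]
top green [ 29.  325.7] [ 3.3 58.4] 85 101.5 [0.394 0.635 0.015]
top green [ 28.6 277.7] [ 6.4 57.4] 85 101.5 [0.506 0.648 0.015]
top green [ 63. 299.] [50.  6.] 90 73.5 [0.457 0.563 0.015]
top green [406.5 281.8] [ 9.7 19. ] 42 37.0 [ 0.509 -0.244  0.015]
top green [390.8 296. ] [12.5  5.2] 66 28.5 [ 0.475 -0.206  0.015]
scene amber [561.   27.5] [82.1 57.2] 28 3847.5 [0.1   1.595 0.015]
scene amber [369.3 216.7] [30.3 15.2] 67 396.5 [0.488 0.248 0.015]
scene amber [328.2 197.9] [10.  24.8] 81 208.5 [0.355 0.185 0.015]
scene amber [239.3 317.4] [5.8 8. ] 68 33.0 [ 0.572 -0.248  0.015]
scene yellow [561.   27.5] [82.1 57.2] 28 3847.5 [0.1   1.595 0.015]
scene yellow [239.3 317.4] [5.8 8. ] 68 33.0 [ 0.572 -0.248  0.015]
scene green [452.6 155.4] [39.1 61. ] 56 1890.0 [0.43  0.647 0.015]
scene green [65.8 13.3] [32.2  8.1] 66 190.5 [-1.191 -0.185  0.015]
scene green [396.7 183.1] [25.4  6.1] 52 126.5 [0.425 0.407 0.015]
scene green [247.5 314.5] [9. 5.] 90 21.5 [ 0.576 -0.225  0.015]
scene green [230.  322.2] [8.8 5.4] 23 18.5 [ 0.571 -0.275  0.015]
```

The tool stays vertical because rows only shift and roll. I'll make the tilt later by pivoting the lamp in the grip against the nest's posts. First I'll view the nest with the wrist camera.

```bash
cat >> h.py <<'E'
def goto(pos=None,head=None,p0=None):
    """print total shift (units of 40mm along present tool axes, roll applied last) ; head=world heading deg of tool y, mod 180"""
    s=env.observe(); R=np.array(s["tool_rot"]); p=np.array(s["position"])
    if pos is not None: print("shift units",((R.T@(np.asarray(pos)-p))/.04).round(3), "mm",((R.T@(np.asarray(pos)-p))*1e3).round(1))
    y=np.degrees(np.arctan2(R[1,1],R[0,1]))
    if head is not None:
        d=(head-y+90)%180-90; print("tool y heading",y.round(2),"roll units (tool z down => -)",round(-d/5,3),"q6",s["q"][5])
E
python3 - <<'E'
from h import *
s=env.observe();T=np.array(optics.calibration("wrist")["T"]);R=np.array(s["tool_rot"])
print(optics.calibration("wrist")["fov_y"],"cam in tool",(R.T@(T[:3,3]-s["position"])).round(3),(R.T@T[:3,:3]).round(3).tolist())
goto([.47,-.22,.25],-76)
E
```

```text
61.47946304718487 cam in tool [ 0.069 -0.001 -0.168] [[-0.0, -0.962, -0.274], [1.0, -0.001, 0.001], [-0.001, -0.274, 0.962]]
shift units [10.098 -5.601 -1.121] mm [ 403.9 -224.   -44.8]
tool y heading -76.2 roll units (tool z down => -) -0.041 q6 -12.33563158402421
```

```bash
python3 -m jog '[{"linear":[0.92,-0.42,-0.05],"roll":0},{"linear":[0.92,-0.42,-0.05],"roll":0},{"linear":[0.92,-0.42,-0.05],"roll":0},{"linear":[0.92,-0.42,-0.05],"roll":0},{"linear":[0.92,-0.42,-0.05],"roll":0},{"linear":[0.92,-0.42,-0.05],"roll":0},{"linear":[0.92,-0.42,-0.05],"roll":0},{"linear":[0.92,-0.42,-0.05],"roll":0},{"linear":[0.92,-0.42,-0.05],"roll":0},{"linear":[0.92,-0.42,-0.05],"roll":0},{"linear":[0.92,-0.42,-0.05],"roll":0},{"linear":[0.92,-0.42,-0.05],"roll":0}]' 1; python3 -m jog '[{"linear":[0,0,0],"roll":0},{"linear":[0,0,0],"roll":0}]'
python3 - <<'E'
from h import *
import pickle
C=cal("wrist");im=optics.get_image("wrist");cv2.imwrite("pics/w1.png",im[:,:,::-1]);pickle.dump(C,open("w1.pkl","wb"))
print(env.observe()["position"])
E
```

```text
time_s: 1.1
position: [0.5131, -0.2313, 0.2292]
tool_rot: [[0.971, 0.239, -0.001], [0.239, -0.971, 0.0], [-0.0, -0.0, -1.0]]
ft_force: [0.7, -1.4, 0.1]
grip_width: 0.0853
gripper_force: 0.0
time_s: 1.27
position: [0.5129, -0.2315, 0.2287]
tool_rot: [[0.97, 0.242, -0.001], [0.242, -0.97, 0.001], [-0.001, -0.001, -1.0]]
ft_force: [0.2, -0.5, -0.7]
grip_width: 0.0857
gripper_force: 0.0
[ 0.51194238 -0.23261408  0.22877409]
```

View pics/w1.png

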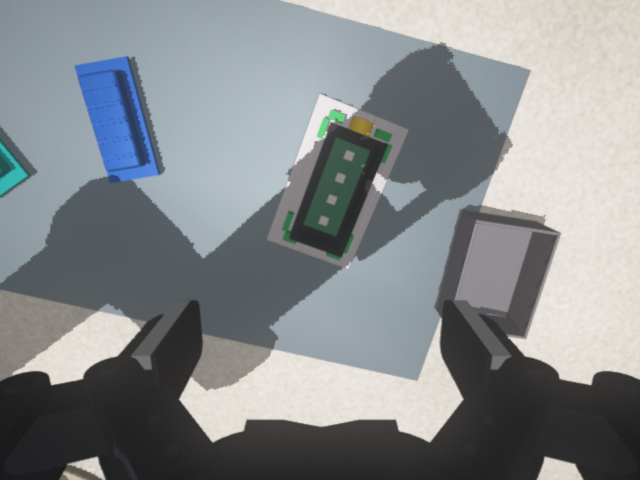

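Wrist view: the housing's opening centre is at about (342,190), with the socket at (362,125), the green posts around it and the tub on the right at (497,270). I'll take a second view, offset, to measure heights.

```bash
python3 -m jog '[{"linear":[-0.5,-0.85,0],"roll":0},{"linear":[-0.5,-0.85,0],"roll":0},{"linear":[0,0,0],"roll":0},{"linear":[0,0,0],"roll":0},{"linear":[0,0,0],"roll":0}]' | head -2
cat > m.py <<'E'
from h import *
import pickle
def meas(C,im,seed):
    H=hsv(im)
    # dots: bright small blobs near the seed
    m=cv2.inRange(H,np.array((0,0,90)),np.array((179,70,255)))
    n,l,st,ce=cv2.connectedComponentsWithStats(m)
    d=[ce[i] for i in range(1,n) if 20<st[i,4]<150 and np.linalg.norm(ce[i]-seed)<75]
    pcb=cv2.inRange(H,np.array((65,60,30)),np.array((95,255,140)))
    bk=cv2.inRange(im,np.array((0,0,0)),np.array((34,34,34)))
    n,l,st,ce=cv2.connectedComponentsWithStats(bk)
    i=max((i for i in range(1,n) if np.linalg.norm(ce[i]-seed)<40 and st[i,4]>500),key=lambda i:st[i,4])
    c=cv2.findContours((l==i).astype(np.uint8),cv2.RETR_EXTERNAL,cv2.CHAIN_APPROX_NONE)[0]; c=max(c,key=cv2.contourArea)
    hole=[k for k in cv2.findContours((l==i).astype(np.uint8),cv2.RETR_CCOMP,cv2.CHAIN_APPROX_NONE)[0]]
    holes=sorted(hole,key=cv2.contourArea)[-2]
    _,by=blobs(im,(18,120,60),(34,255,255),20)
    y=[k for k in by if np.linalg.norm(k.mean(axis=(0,1))-seed)<110]
    return dict(dots=np.array(d),out=cv2.minAreaRect(c),outq=cv2.boxPoints(cv2.minAreaRect(c)),hole=cv2.minAreaRect(holes),sock=cv2.minAreaRect(y[0]) if y else None)
E
python3 - <<'E'
from m import *
C2=cal("wrist");im2=optics.get_image("wrist");cv2.imwrite("pics/w2.png",im2[:,:,::-1]);pickle.dump(C2,open("w2.pkl","wb"))
C1=pickle.load(open("w1.pkl","rb"));im1=cv2.imread("pics/w1.png")[:,:,::-1].copy()
s2=proj(C2,plane(C1,(342,190),.03)); print("seed2",s2)
for C,im,s in((C1,im1,np.array((342,190.))),(C2,im2,s2)):
    r=meas(C,im,s); print({k:(np.round(v,1).tolist() if k in("dots","outq") else v) for k,v in r.items()})
    for z in(.013,.042):print(z,"out c",plane(C,r["out"][0],z).round(4),"hole c",plane(C,r["hole"][0],z).round(4))
    w=[plane(C,q,.042) for q in r["outq"]];print("outq sides",[np.linalg.norm(w[i]-w[i-1]).round(4) for i in range(4)])
E
```

```text
time_s: 1.73
position: [0.4566, -0.1777, 0.2297]
seed2 [415.86481711 143.24319   ]Traceback (most recent call last):
  File "<stdin>", line 6, in <module>
  File "m.py", line 12, in meas
    i=max((i for i in range(1,n) if np.linalg.norm(ce[i]-seed)<40 and st[i,4]>500),key=lambda i:st[i,4])
ValueError: max() iterable argument is empty
```

```bash
python3 - <<'E'
import cv2,numpy as np
a=cv2.imread("pics/w1.png")[85:275,255:415];b=cv2.imread("pics/w2.png")[50:240,330:490]
cv2.imwrite("pics/z12.png",cv2.resize(np.hstack([a,b]),None,fx=2.5*1,fy=2.5,interpolation=cv2.INTER_NEAREST))
im=cv2.imread("pics/w1.png")
for p in [(318,180),(368,180),(340,125),(330,200),(320,245),(320,300),(341,178)]: print(p,im[p[1],p[0],::-1])
E
```

```text
(318, 180) [52 54 55]
(368, 180) [62 63 63]
(340, 125) [115 112 114]
(330, 200) [142 139 132]
(320, 245) [42 43 45]
(320, 300) [159 171 177]
(341, 178) [142 139 132]
```

View pics/z12.png

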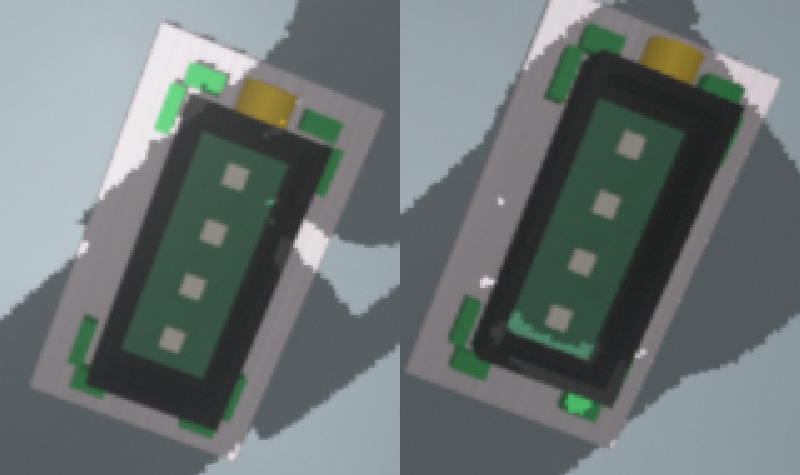

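The crops show clean features in both views: four chip squares on the green board, the plate corners (first crop: (162,22), (383,112), (32,387)), the posts and the socket. I'll triangulate the chips, the rim corners and the plate corners.

```bash
python3 - <<'E'
from h import *
import pickle
D=[]
for k,o in((1,(255,85)),(2,(330,50))):
    C=pickle.load(open(f"w{k}.pkl","rb"));im=cv2.imread(f"pics/w{k}.png")[:,:,::-1].copy()
    sub=im[o[1]:o[1]+190,o[0]:o[0]+160]; H=hsv(sub)
    m,b=blobs(sub,(60,50,40),(90,255,140),500)
    c=b[0]; hull=cv2.convexHull(c); r=cv2.minAreaRect(hull)
    pm=np.zeros(m.shape,np.uint8); cv2.drawContours(pm,[hull],-1,255,-1)
    dm=((sub.min(2)>100)&(pm>0)&(H[:,:,1]<60)).astype(np.uint8)
    n,l,st,ce=cv2.connectedComponentsWithStats(dm)
    d=sorted([tuple(ce[i]+o) for i in range(1,n) if st[i,4]>30],key=lambda p:p[1])
    D.append((C,np.array(d),np.array(r[0])+o,np.array(cv2.boxPoints(r))+o)); print(k,np.round(d,1).tolist(),r)
(C1,d1,c1,q1),(C2,d2,c2,q2)=D
P=[]
for a,b in zip(d1,d2): 
    x,e=tri([ray(C1,a),ray(C2,b)]);P.append(x);print("dot",x.round(4),np.round(e,4))
P=np.array(P); v=P[0]-P[-1]; print("dots centre",P.mean(0).round(4),"heading",np.degrees(np.arctan2(v[1],v[0])).round(2),"len",np.linalg.norm(v))
x,e=tri([ray(C1,c1),ray(C2,c2)]);print("pcb",x.round(4),e)
z=lambda u,v,o:(u/2.5+o[0],v/2.5+o[1])
o1,o2=(255,85),(170,50)
pts={"plateL":((162,22),None),"plateR":((383,112),(779,78)),"plateB":((32,387),(408,373)),"plateBR":((235,460),(612,446)),
"rimBR":((217,430),(612,404)),"rimBL":((90,383),(476,357)),"rimTR":((333,148),(742,108)),"rimTL":((187,95),(595,55))}
for k,(a,b) in pts.items():
    A=ray(C1,z(*a,o1))
    if b: x,e=tri([A,ray(C2,z(*b,o2))]);print(k,x.round(4),np.round(e,4))
    else: print(k,plane(C1,z(*a,o1),.008).round(4))
E
```

```text
1 [[348.5, 155.1], [339.8, 177.5], [331.4, 199.3], [323.2, 220.4]] ((81.14691162109375, 102.0180435180664), (36.90304946899414, 93.26275634765625), 21.03750991821289)
2 [[421.8, 107.4], [411.9, 131.3], [402.4, 154.3], [392.9, 176.7]] ((77.28993225097656, 91.70414733886719), (37.84615707397461, 101.07693481445312), 22.61986541748047)
dot [ 0.5561 -0.2461  0.0192] [0.0001 0.0001]
dot [ 0.5342 -0.2436  0.0192] [0.0001 0.0001]
dot [ 0.5124 -0.241   0.0198] [0.0001 0.0001]
dot [ 0.4905 -0.2385  0.0191] [0.0001 0.0001]
dots centre [ 0.5233 -0.2423  0.0193] heading -6.57 len 0.06608673305995545
pcb [ 0.5244 -0.2427  0.0168] [np.float64(4.827025008953726e-05), np.float64(4.827025008942665e-05)]
plateL [ 0.6021 -0.2074  0.008 ]
plateR [ 0.5915 -0.295   0.0071] [0.0004 0.0004]
plateB [ 0.4545 -0.1901  0.0074] [0.0001 0.0001]
plateBR [ 0.4449 -0.277   0.0085] [0.0006 0.0006]
rimBR [ 0.467  -0.2617  0.0438] [0.0005 0.0005]
rimBL [ 0.4698 -0.2118  0.0313] [0.0009 0.0009]
rimTR [ 0.5746 -0.2758  0.0362] [0.0001 0.0001]
rimTL [ 0.5793 -0.2222  0.0355] [0.0003 0.0003]
```

Measured nest and housing: centre (0.523, −0.242), heading −6.6°, plate top at 8 mm. These match the given sizes. Next is the amber lens.

```bash
python3 -m jog '[{"linear":[0.25,-0.95,0],"roll":0},{"linear":[0.25,-0.95,0],"roll":0},{"linear":[0.25,-0.95,0],"roll":0},{"linear":[0.25,-0.95,0],"roll":0},{"linear":[0.25,-0.95,0],"roll":0},{"linear":[0.25,-0.95,0],"roll":0},{"linear":[0.25,-0.95,0],"roll":0},{"linear":[0.25,-0.95,0],"roll":0},{"linear":[0.25,-0.95,0],"roll":0},{"linear":[0,0,0],"roll":0},{"linear":[0,0,0],"roll":0},{"linear":[0,0,0],"roll":0}]' | head -2
python3 - <<'E'
from h import *
import pickle
C=cal("wrist");im=optics.get_image("wrist");cv2.imwrite("pics/w3.png",im[:,:,::-1]);pickle.dump(C,open("w3.pkl","wb"))
E
python3 -m jog '[{"linear":[0.5,-0.85,0],"roll":0},{"linear":[0.5,-0.85,0],"roll":0},{"linear":[0,0,0],"roll":0},{"linear":[0,0,0],"roll":0},{"linear":[0,0,0],"roll":0}]' | head -2
python3 - <<'E'
from h import *
import pickle
C=cal("wrist");im=optics.get_image("wrist");cv2.imwrite("pics/w4.png",im[:,:,::-1]);pickle.dump(C,open("w4.pkl","wb"))
ims=[cv2.imread(f"pics/w{k}.png") for k in(3,4)]
for k,i in zip((3,4),ims):
    m,b=blobs(i[:,:,::-1].copy(),(8,120,60),(25,255,255),300)
    for c in b: print(k,cv2.minAreaRect(c),cv2.contourArea(c))
cv2.imwrite("pics/w34.png",cv2.resize(np.vstack(ims),None,fx=.6,fy=.6))
E
```

```text
time_s: 2.78
position: [0.4634, 0.1764, 0.229]
time_s: 3.25
position: [0.4857, 0.2513, 0.2292]
3 ((251.57470703125, 149.78009033203125), (54.24856185913086, 113.18863677978516), 30.068586349487305) 5768.5
3 ((286.1922912597656, 291.46148681640625), (76.82597351074219, 33.282012939453125), 33.6900634765625) 2386.0
4 ((322.75555419921875, 192.061279296875), (51.074005126953125, 109.89762115478516), 32.660911560058594) 5263.5
4 ((349.9020080566406, 325.5860290527344), (73.87080383300781, 32.82444381713867), 34.69515609741211) 2238.0
```

View pics/w34.png

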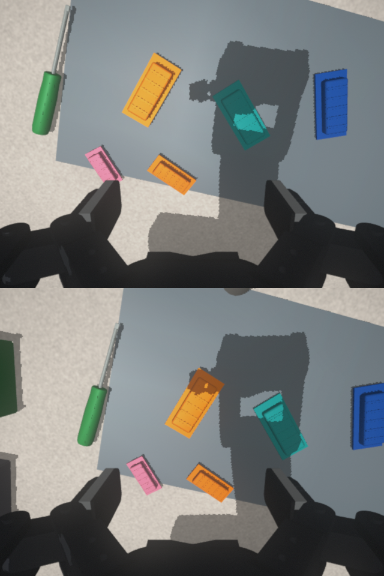

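Both wrist views show the larger amber lens in clear space, at about (251,150) and (323,192) full-size. The smaller orange, pink and turquoise look-alikes are apart from it. Next I'll compute its pose.

```bash
python3 - <<'E'
from h import *
import pickle
Q=[];Cs=[]
for k in(3,4):
    C=pickle.load(open(f"w{k}.pkl","rb"));im=cv2.imread(f"pics/w{k}.png")[:,:,::-1].copy()
    m,b=blobs(im,(8,120,60),(25,255,255),300); h=cv2.convexHull(b[0])
    r=cv2.minAreaRect(h); q=cv2.boxPoints(r); q=q[np.argsort(q[:,1])]
    w=np.array([plane(C,p,.012)[:2] for p in q]); Q.append(q);Cs.append(C)
    # world-plane rectangle of hull
    hw=np.array([plane(C,p[0],.012)[:2] for p in h],np.float32)*1000
    (c,s,a)=cv2.minAreaRect(hw); print(k,"hull rect on z=12mm",np.round(c,1),np.round(s,1),round(a,2))
for a,b in zip(*Q): x,e=tri([ray(Cs[0],a),ray(Cs[1],b)]);print("corner",x.round(4),np.round(e,4))
# crown edges: darker lines in the crop
S=[]
for k,C in zip((3,4),Cs):
    im=cv2.imread(f"pics/w{k}.png"); print(im.shape)
    # rectified top-down patch at z=28mm, 4 px/mm
    cx,cy=486,251
    src=np.array([proj(C,((cx+i)/1000,(cy+j)/1000,.028)) for i,j in((70,60),(70,-60),(-70,-60),(-70,60))],np.float32)
    Hm=cv2.getPerspectiveTransform(src,np.array([[0,0],[359,0],[359,419],[0,419]],np.float32)); S.append(cv2.warpPerspective(im,Hm,(360,420)))
cv2.imwrite("pics/rect.png",np.hstack(S))
E
```

```text
3 hull rect on z=12mm [487.1 249.9] [ 48.1 106. ] 72.11
4 hull rect on z=12mm [487.1 250.3] [ 48. 106.] 72.16
corner [0.5448 0.2567 0.0104] [0.0001 0.0001]
corner [0.5309 0.2106 0.01  ] [0.001 0.001]
corner [0.445  0.2922 0.0113] [0.0002 0.0002]
corner [0.428  0.2438 0.0103] [0.001 0.001]
(480, 640, 3)
(480, 640, 3)
```

View pics/rect.png

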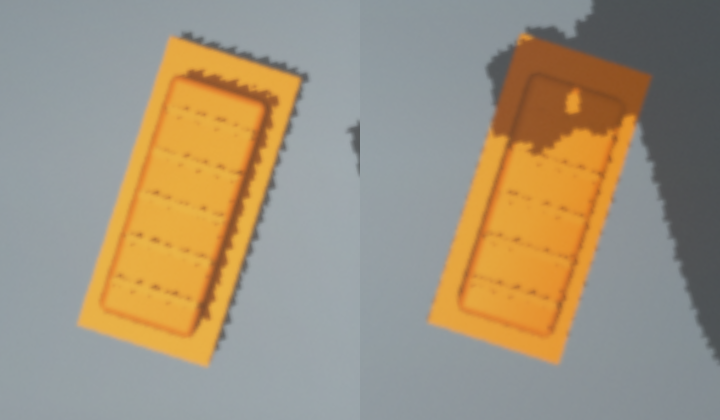

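Amber lens: centre (0.487, 0.250), heading −17.9°. The flange measures 106.0 × 48.0 mm and lies flat. I'll align over it and begin the descent.

```bash
python3 -m jog '[{"linear":[0,0,0.5],"roll":0.91},{"linear":[0,0,0.5],"roll":0.91},{"linear":[0,0,0.5],"roll":0.91},{"linear":[0,0,0.5],"roll":0.91},{"linear":[0,0,0.5],"roll":0.91},{"linear":[0,0,0.5],"roll":0.91},{"linear":[0,0,0.5],"roll":0.91},{"linear":[0,0,0.2],"roll":0},{"linear":[0,0,0],"roll":0},{"linear":[0,0,0],"roll":0}]' 0.6 30
python3 -c "
from h import *
goto([.4871,.2501,.013],-107.9)"
```

```text
time_s: 4.13
position: [0.4858, 0.252, 0.0821]
tool_rot: [[0.951, -0.309, 0.001], [-0.309, -0.951, 0.0], [0.001, -0.0, -1.0]]
ft_force: [-0.3, 0.8, -0.4]
grip_width: 0.0686
gripper_force: 0.0
shift units [0.044 0.036 1.727] mm [ 1.8  1.4 69.1]
tool y heading -107.99 roll units (tool z down => -) -0.018 q6 123.0100785328711
```

```bash
python3 -m jog '[{"linear":[0.044,0.036,0.4],"roll":0},{"linear":[0,0,0.5],"roll":0},{"linear":[0,0,0.4],"roll":0},{"linear":[0,0,0.3],"roll":0},{"linear":[0,0,0.12],"roll":0},{"linear":[0,0,0],"roll":0}]' | head -5
python3 -m jog '[{"linear":[0,0,0],"roll":0},{"linear":[0,0,0],"roll":0},{"linear":[0,0,0],"roll":0},{"linear":[0,0,0],"roll":0},{"linear":[0,0,0],"roll":0},{"linear":[0,0,0],"roll":0}]' -1 35
```

```text
time_s: 4.63
position: [0.4869, 0.2506, 0.0128]
tool_rot: [[0.951, -0.309, 0.0], [-0.309, -0.951, 0.0], [0.0, -0.0, -1.0]]
ft_force: [-0.2, -0.6, -0.0]
grip_width: 0.0678
time_s: 5.13
position: [0.4867, 0.2508, 0.0128]
tool_rot: [[0.951, -0.31, 0.0], [-0.31, -0.951, 0.0], [0.0, -0.0, -1.0]]
ft_force: [0.2, 0.2, -0.3]
grip_width: 0.0002
gripper_force: 0.0
```

```bash
python3 - <<'E'
from h import *
import pickle
C=cal("wrist");im=optics.get_image("wrist");cv2.imwrite("pics/w5.png",im[:,:,::-1]);pickle.dump(C,open("w5.pkl","wb"))
s=optics.get_image("scene");cv2.imwrite("pics/s5.png",s[:,:,::-1])
a=cv2.resize(im,(400,300));b=cv2.resize(s[140:290,270:470],(400,300))
cv2.imwrite("pics/v5.png",np.vstack([a,b])[:,:,::-1])
E
```

```text
(no output)
```

View pics/v5.png

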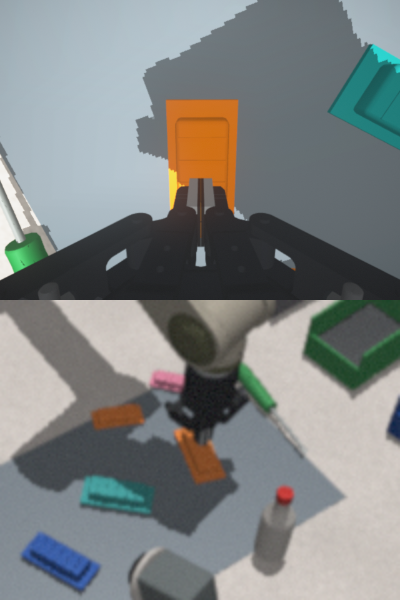

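The fingers shut without gripping. The lens still lies flat beneath them, front corners at about (267,160) and (381,160) full-size. I'll check whether it moved and where the fingertips are.

```bash
python3 - <<'E'
from h import *
import pickle
C=pickle.load(open("w5.pkl","rb"));im=cv2.imread("pics/w5.png")[:,:,::-1].copy()
m,b=blobs(im,(8,120,40),(25,255,255),300);print(cv2.boundingRect(b[0]))
a=plane(C,(267,160),.012);d=plane(C,(381,160),.012);print("front corners",a.round(4),d.round(4),np.linalg.norm(a-d))
u=np.array([np.cos(np.radians(-17.9)),np.sin(np.radians(-17.9))]);print("expected front mid",np.array([.4871,.2501])+.053*u,"now",((a+d)/2)[:2].round(4))
s=env.observe();R=np.array(s["tool_rot"]);p=np.array(s["position"])
for z in(0,-.0187): print("proj of tool pt z",z,proj(C,p+R@[0,0,z])/1.6)
C2=cal("scene");im=cv2.imread("pics/s5.png")[:,:,::-1].copy();print("tcp in scene crop",(proj(C2,p)-[270,140])*2+[0,300])
T=cal("top")
t=optics.get_image("top");m,b=blobs(t,(8,120,60),(25,255,255),100);print([ (np.round(cv2.minAreaRect(c)[0],1),cv2.contourArea(c)) for c in b[:3]])
E
```

```text
(265, 159, 116, 183)
front corners [0.5443 0.2562 0.012 ] [0.5297 0.2114 0.012 ] 0.04715727473584433
expected front mid [0.5375345 0.2338101] now [0.537  0.2338]
proj of tool pt z 0 [201.65749521 175.19222218]
proj of tool pt z -0.0187 [201.79961377 186.22247195]
tcp in scene crop [199.58709348 453.00888075]
[(array([221.6, 345.8]), 500.0), (array([205.6, 276.7]), 135.5)]
```

```bash
python3 - <<'E'
import cv2
a=cv2.imread("pics/w5.png")[140:360,220:430]
cv2.imwrite("pics/z5.png",cv2.resize(a,None,fx=2.7,fy=2.7,interpolation=cv2.INTER_CUBIC))
E
```

```text
(no output)
```

View pics/z5.png

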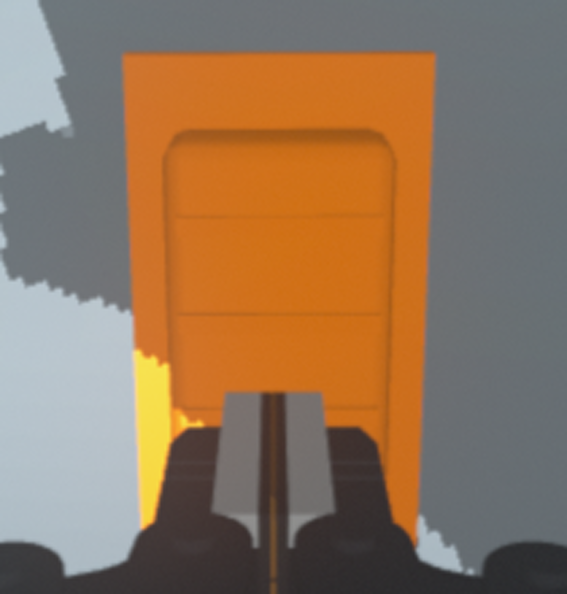

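```bash
python3 - <<'E'
from h import *
import pickle
C=pickle.load(open("w5.pkl","rb"));s=env.observe();R=np.array(s["tool_rot"]);p=np.array(s["position"])
# pixels of tip corners in full image: left (226,393) right(322,393)/2.7+(220,140)
print("tip px",226/2.7+220,322/2.7+220,393/2.7+140,"back end",516/2.7+140)
for z in(.0,-.005,-.01,-.015,-.02): print(z,[proj(C,p+R@[x,y,z]).round(1).tolist() for x,y in((11,0),(11,-8),(11,8),(-11,0))] if 0 else [proj(C,p+R@np.array([x,y,z*1e3])/1).tolist() for x,y in()] , [proj(C,p+R@(np.array([x,y,0])/1e3+[0,0,z])).round(1).tolist() for x,y in((11,0),(11,-8),(11,8),(-11,0))])
E
```

```text
tip px 303.7037037037037 339.25925925925924 285.55555555555554 back end 331.1111111111111
0.0 [] [[322.7, 257.1], [304.5, 257.1], [340.8, 257.1], [322.6, 302.8]]
-0.005 [] [[322.7, 260.9], [304.1, 260.9], [341.4, 260.9], [322.7, 307.7]]
-0.01 [] [[322.8, 264.9], [303.6, 264.9], [342.0, 264.9], [322.7, 312.9]]
-0.015 [] [[322.9, 269.2], [303.1, 269.2], [342.6, 269.2], [322.8, 318.3]]
-0.02 [] [[322.9, 273.7], [302.6, 273.7], [343.3, 273.7], [322.9, 324.1]]
```

Single-view depth from the known pad gap suggests the fingertips are about 20 mm farther back than the TCP. I'll raise the tool and measure that by differencing images at several openings.

```bash
cat > tip.py <<'E'
from h import *
import sys
k=sys.argv[1]; s=env.observe(); np.savez(f"tip{k}.npz",im=optics.get_image("wrist"),w=s["grip_width"],f=cal("wrist")[0]); print(s["grip_width"],s["position"].round(4))
E
python3 -m jog '[{"linear":[0,0,-0.5],"roll":0},{"linear":[0,0,-0.5],"roll":0},{"linear":[0,0,0],"roll":0},{"linear":[0,0,0],"roll":0}]' -1 >/dev/null; python3 tip.py a
python3 -m jog '[{"linear":[0,0,0],"roll":0},{"linear":[0,0,0],"roll":0},{"linear":[0,0,0],"roll":0},{"linear":[0,0,0],"roll":0}]' -0.1 >/dev/null; python3 tip.py b
python3 -m jog '[{"linear":[0,0,0],"roll":0},{"linear":[0,0,0],"roll":0},{"linear":[0,0,0],"roll":0},{"linear":[0,0,0],"roll":0}]' 0.6 >/dev/null; python3 tip.py c
python3 - <<'E'
from h import *
L={k:np.load(f"tip{k}.npz") for k in"abc"}; C=cal("wrist"); f,cx,cy,_=C; print(f,cx,cy)
for k,o in(("b","a"),("c","b"),("a","c"),("b","c")):
    d=np.abs(L[k]["im"].astype(int)-L[o]["im"]).max(2)>40
    d=cv2.morphologyEx(d.astype(np.uint8),cv2.MORPH_OPEN,np.ones((3,3)))
    print(k,o,"width",L[k]["w"])
    for r in range(240,345,6):
        c=np.flatnonzero(d[r,150:500])+150
        if len(c): 
            g=np.split(c,np.flatnonzero(np.diff(c)>2)+1); print(r,[(int(x[0]),int(x[-1])) for x in g if len(x)>3])
E
```

```text
-0.00013367930610475444 [0.487  0.2508 0.0532]
0.03837326858868825 [0.4864 0.2507 0.052 ]
0.0685603634574552 [0.4866 0.2507 0.0525]
403.5683146442151 320.7903006059482 235.25452753131017
b a width 0.03837326858868825
240 []
246 [(300, 305)]
252 [(289, 302)]
258 [(289, 299)]
288 [(250, 269), (303, 338), (372, 377)]
294 [(248, 270), (302, 339), (371, 381)]
300 [(235, 270), (286, 356), (371, 385), (399, 406)]
306 [(227, 270), (280, 359), (371, 391), (401, 413)]
312 [(224, 270), (280, 360), (371, 396), (403, 416)]
318 [(221, 271), (280, 362), (371, 401), (406, 419)]
324 [(218, 271), (278, 364), (370, 422)]
330 [(215, 271), (277, 365), (371, 425)]
336 [(206, 435)]
342 [(199, 213), (236, 406), (429, 443)]
c b width 0.0685603634574552
246 [(290, 294), (297, 306)]
252 [(290, 302)]
258 [(291, 298)]
288 [(250, 269), (372, 377)]
294 [(205, 225), (248, 270), (371, 380), (417, 422)]
300 [(201, 227), (235, 270), (371, 385), (399, 406), (415, 425)]
306 [(197, 270), (371, 390), (400, 413), (416, 429)]
312 [(181, 224), (228, 270), (371, 396), (403, 412), (418, 432), (451, 459)]
318 [(176, 221), (229,
[... 796 characters left out ...]
482)]
b c width 0.03837326858868825
246 [(290, 294), (297, 306)]
252 [(290, 302)]
258 [(291, 298)]
288 [(250, 269), (372, 377)]
294 [(205, 225), (248, 270), (371, 380), (417, 422)]
300 [(201, 227), (235, 270), (371, 385), (399, 406), (415, 425)]
306 [(197, 270), (371, 390), (400, 413), (416, 429)]
312 [(181, 224), (228, 270), (371, 396), (403, 412), (418, 432), (451, 459)]
318 [(176, 221), (229, 271), (371, 401), (405, 412), (421, 436), (455, 465)]
324 [(171, 218), (229, 271), (370, 412), (425, 439), (448, 451), (459, 469)]
330 [(167, 215), (229, 271), (370, 412), (428, 459), (463, 474)]
336 [(163, 206), (230, 271), (371, 412), (435, 478)]
342 [(159, 199), (229, 270), (372, 413), (443, 482)]
```

Tips at 34 mm opening sit about 23–30 mm behind the reported TCP. A TCP height of about −8 mm puts them on the crown at 15–22 mm, above the flange.

```bash
python3 -m jog '[{"linear":[0,-0.01,0.5],"roll":0},{"linear":[0,0,0.4],"roll":0},{"linear":[0,0,0.3],"roll":0},{"linear":[0,0,0.2],"roll":0},{"linear":[0,0,0.1],"roll":0},{"linear":[0,0,0],"roll":0}]' | sed -n '2p;4,5p'
python3 -m jog '[{"linear":[0,0,0],"roll":0},{"linear":[0,0,0],"roll":0},{"linear":[0,0,0],"roll":0},{"linear":[0,0,0],"roll":0},{"linear":[0,0,0],"roll":0}]' -1 35
```

```text
position: [0.4865, 0.2511, -0.008]
ft_force: [-0.6, 0.4, 0.1]
grip_width: 0.0686
time_s: 7.35
position: [0.4871, 0.2512, -0.0066]
tool_rot: [[0.951, -0.31, 0.001], [-0.31, -0.951, 0.0], [0.001, -0.001, -1.0]]
ft_force: [-0.3, -0.0, 5.2]
grip_width: 0.0328
gripper_force: 35.5
```

It holds at 32.8 mm with 35 N. Next I'll lift and carry it towards the nest.

```bash
python3 -m jog '[{"linear":[0,0,-0.2],"roll":0},{"linear":[0,0,-0.5],"roll":0},{"linear":[0,0,-0.8],"roll":0},{"linear":[0,0,-0.8],"roll":0},{"linear":[0,0,-0.6],"roll":0},{"linear":[0,0,-0.2],"roll":0},{"linear":[0,0,0],"roll":0}]' - 45
python3 -c "
from h import *
goto([.5233,-.2423,.115],-96.57)"
```

```text
time_s: 7.93
position: [0.4874, 0.2513, 0.1185]
tool_rot: [[0.951, -0.31, 0.004], [-0.31, -0.951, 0.001], [0.003, -0.002, -1.0]]
ft_force: [-0.1, 0.5, -0.8]
grip_width: 0.0326
gripper_force: 45.2
shift units [ 4.676 11.456  0.078] mm [187.  458.2   3.1]
tool y heading -108.05 roll units (tool z down => -) -2.296 q6 122.95611509135509
```

```bash
python3 -m jog '[{"linear":[0.2,0.5,0],"roll":0},{"linear":[0.36,0.88,0],"roll":0},{"linear":[0.36,0.88,0],"roll":0},{"linear":[0.36,0.88,0],"roll":0},{"linear":[0.36,0.88,0],"roll":0},{"linear":[0.36,0.88,0],"roll":0},{"linear":[0.36,0.88,0],"roll":0},{"linear":[0.36,0.88,0],"roll":0},{"linear":[0.36,0.88,0],"roll":0},{"linear":[0.36,0.88,0],"roll":0},{"linear":[0.36,0.88,0],"roll":0},{"linear":[0.36,0.88,0],"roll":0}]' | sed -n '1,2p;5p'
python3 -m jog '[{"linear":[0.36,0.88,0],"roll":0},{"linear":[0.15,0.4,0],"roll":0},{"linear":[0,0,0],"roll":-0.8},{"linear":[0,0,0],"roll":-0.8},{"linear":[0,0,0],"roll":-0.7},{"linear":[0,0,0],"roll":0},{"linear":[0,0,0],"roll":0}]' | sed -n '1,2p;5p'
python3 -c "
from h import *
goto([.5233,-.2423,.0274],-96.57)"
```

```text
time_s: 8.93
position: [0.5177, -0.1891, 0.1146]
grip_width: 0.0323
time_s: 9.52
position: [0.5218, -0.242, 0.1153]
grip_width: 0.0321
shift units [0.043 0.006 2.197] mm [ 1.7  0.3 87.9]
tool y heading -96.65 roll units (tool z down => -) -0.016 q6 59.97693638431681
```

```bash
cat > lensrel.py <<'E'
from h import *
s=env.observe();C=cal("wrist");im=optics.get_image("wrist");R=np.array(s["tool_rot"]);p=np.array(s["position"])
m,b=blobs(im,(8,120,40),(25,255,255),300);c=max(b,key=cv2.contourArea)[:,0,:]
top=c[:,1].min(); rows=[(c[c[:,1]==r,0].min(),c[c[:,1]==r,0].max()) for r in(top+4,top+10)]
z=p[2]+.0186
L=plane(C,(rows[1][0],top+10),z);Rr=plane(C,(rows[1][1]+1,top+10),z);F=plane(C,((rows[0][0]+rows[0][1])/2,top),z)
print("top row",top,rows,"in tool mm: L",(R.T@(L-p)*1e3).round(1),"R",(R.T@(Rr-p)*1e3).round(1),"F",(R.T@(F-p)*1e3).round(1))
fr=[(x,c[c[:,0]==x,1].min()) for x in range(rows[0][0]+6,rows[0][1]-6,4)];k=np.polyfit(*np.array(fr).T,1);print("front slope deg",np.degrees(k[0]))
E
python3 lensrel.py
```

```text
top row 164 [(np.int32(257), np.int32(385)), (np.int32(257), np.int32(385))] in tool mm: L [ 50.  -24.4 -18.7] R [ 50.   23.2 -18.7] F [ 53.7  -0.8 -18.7]
front slope deg -0.31752587168578905
```

```bash
python3 -m jog '[{"linear":[0.025,0.015,0.5],"roll":0},{"linear":[0,0,0.6],"roll":0},{"linear":[0,0,0.5],"roll":0},{"linear":[0,0,0.3],"roll":0},{"linear":[0,0,0.1],"roll":0},{"linear":[0,0,0],"roll":0}]' | sed -n '1,2p;4,5p'
python3 -m jog '[{"linear":[0,0,0.05],"roll":0},{"linear":[0,0,0.05],"roll":0},{"linear":[0,0,0],"roll":0}]' | sed -n '1,2p;4,5p'
```

```text
time_s: 10.07
position: [0.5228, -0.2428, 0.0355]
ft_force: [-0.3, 0.5, -0.7]
grip_width: 0.0329
time_s: 10.32
position: [0.5234, -0.2434, 0.033]
ft_force: [0.4, 0.2, -2.3]
grip_width: 0.0322
```

```bash
python3 -m jog '[{"linear":[0,0,0.05],"roll":0},{"linear":[0,0,0.04],"roll":0},{"linear":[0,0,0],"roll":0}]' | sed -n '1,2p;4,5p'
python3 -m jog '[{"linear":[0,0,0.04],"roll":0},{"linear":[0,0,0],"roll":0}]' | sed -n '1,2p;4,5p'
```

```text
time_s: 10.57
position: [0.5231, -0.2433, 0.0288]
ft_force: [0.4, 0.9, -0.5]
grip_width: 0.0326
time_s: 10.73
position: [0.5233, -0.2434, 0.0275]
ft_force: [0.0, -0.9, 0.7]
grip_width: 0.0324
```

```bash
python3 -m jog '[{"linear":[0,0,0.03],"roll":0},{"linear":[0,0,0],"roll":0},{"linear":[0,0,0],"roll":0}]' | sed -n '1,2p;4,5p'
python3 -m jog '[{"linear":[0,0,0.03],"roll":0},{"linear":[0,0,0],"roll":0},{"linear":[0,0,0],"roll":0}]' | sed -n '1,2p;4,5p'
```

```text
time_s: 10.98
position: [0.5233, -0.2434, 0.0274]
ft_force: [-4.1, 1.3, 11.1]
grip_width: 0.0324
time_s: 11.23
position: [0.5234, -0.2434, 0.0273]
ft_force: [-7.1, 2.9, 20.5]
grip_width: 0.0323
```

The lens bottomed out at TCP z 27.4 mm, as predicted for a seated lens. I'll relieve the push and release.

```bash
python3 -m jog '[{"linear":[0,0,-0.06],"roll":0},{"linear":[0,0,0],"roll":0}]' | sed -n '1,2p;4,5p'
python3 -m jog '[{"linear":[0,0,0],"roll":0},{"linear":[0,0,0],"roll":0},{"linear":[0,0,0],"roll":0},{"linear":[0,0,0],"roll":0}]' 1 | sed -n '1,2p;4,5p'
python3 - <<'E'
from h import *
C=cal("wrist");im=optics.get_image("wrist");s=env.observe();R=np.array(s["tool_rot"]);p=np.array(s["position"])
cv2.imwrite("pics/w6.png",im[:,:,::-1])
m,b=blobs(im,(8,120,40),(22,255,255),300);h=cv2.convexHull(max(b,key=cv2.contourArea))
for z in(.046,):
    w=np.array([plane(C,q[0],z)[:2] for q in h],np.float32)*1000; print("flange on z=46:",cv2.minAreaRect(w))
c=h[:,0,:];print("front",[ (R.T@(plane(C,q,.046)-p)*1e3).round(1).tolist() for q in c[np.argsort(c[:,1])[:4]]])
E
```

```text
time_s: 11.4
position: [0.5234, -0.2435, 0.0279]
ft_force: [-0.1, -0.3, -0.7]
grip_width: 0.0325
time_s: 11.73
position: [0.5231, -0.2433, 0.0271]
ft_force: [-0.3, -0.8, 0.2]
grip_width: 0.0791
flange on z=46: ((523.9268188476562, -242.5695343017578), (48.68855285644531, 106.75595092773438), 83.39743041992188)
front [[54.1, 14.6, -18.9], [54.1, -7.7, -18.9], [53.7, -23.9, -18.9], [53.7, 23.0, -18.9]]
```

The released lens measures flat and centred over the housing: (0.5239, −0.2426), 106.8 × 48.7 mm. Now I'll grip the housing.

```bash
python3 -m jog '[{"linear":[0.02,0,0.2],"roll":0},{"linear":[0,0,0.2],"roll":0},{"linear":[0,0,0.13],"roll":0},{"linear":[0,0,0.05],"roll":0},{"linear":[0,0,0],"roll":0},{"linear":[0,0,0],"roll":0}]' 1 | sed -n '1,2p;4,5p'
python3 -m jog '[{"linear":[0,0,0],"roll":0},{"linear":[0,0,0],"roll":0},{"linear":[0,0,0],"roll":0},{"linear":[0,0,0],"roll":0}]' -1 40
```

```text
time_s: 12.28
position: [0.524, -0.2434, 0.0039]
ft_force: [0.2, 0.4, 0.4]
grip_width: 0.0856
time_s: 12.62
position: [0.5241, -0.2434, 0.0047]
tool_rot: [[0.993, -0.114, 0.001], [-0.114, -0.993, -0.0], [0.001, 0.0, -1.0]]
ft_force: [-0.4, 1.5, 5.5]
grip_width: 0.0507
gripper_force: 42.5
```

Gripped at 50.7 mm. I'll lift it, and meanwhile look at the camera in enlarged crops of both fixed views.

```bash
python3 -m jog '[{"linear":[0,0,-0.1],"roll":0},{"linear":[0,0,-0.3],"roll":0},{"linear":[0,0,-0.5],"roll":0},{"linear":[0,0,-0.5],"roll":0},{"linear":[0,0,-0.2],"roll":0},{"linear":[0,0,0],"roll":0}]' | sed -n '1,2p;4,6p'
python3 - <<'E'
import cv2,numpy as np
a=cv2.imread("pics/top0.png")[95:195,285:365];b=cv2.imread("pics/scene0.png")[255:365,320:400]
A=cv2.resize(a,(400,500),interpolation=cv2.INTER_CUBIC);B=cv2.resize(b,(400,550),interpolation=cv2.INTER_CUBIC)
cv2.imwrite("pics/cam.png",np.hstack([cv2.copyMakeBorder(A,0,50,0,0,cv2.BORDER_CONSTANT),B]))
E
```

```text
time_s: 13.12
position: [0.5246, -0.2439, 0.0698]
ft_force: [0.8, -0.5, -2.9]
grip_width: 0.0508
gripper_force: 42.4
```

View pics/cam.png

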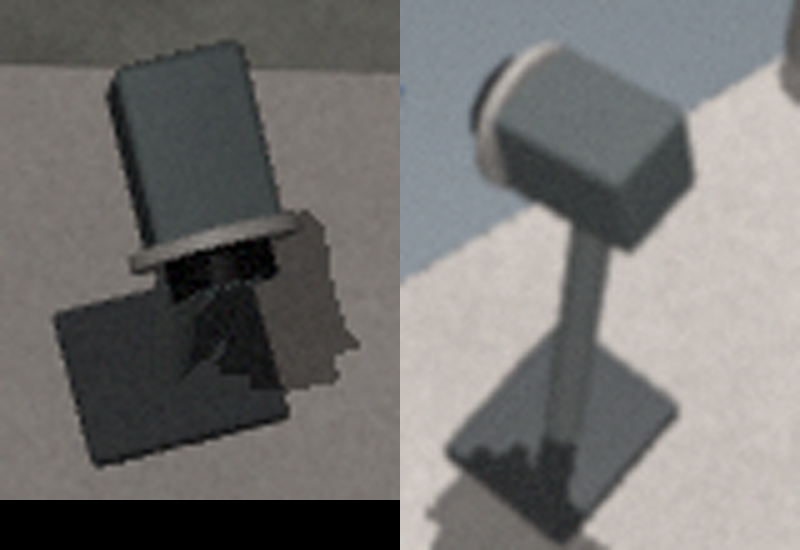

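The top crop shows foot corners at (55,317), (97,466) and (288,413), and ring ends at (132,265) and (298,220). The scene crop shows foot corners at (447,455), (678,410) and (562,543). Now I'll compute the stand and focus poses.

```bash
python3 - <<'E'
from h import *
T=cal("top");S=cal("scene")
tp=lambda p:np.array([p[0]/5+285-.4,p[1]/5+95-.4]); sp=lambda p:np.array([(p[0]-400)/5+320-.4,p[1]/5+255-.4])
t=[plane(T,tp(p),.012) for p in((55,317),(97,466),(288,413))]
s=[plane(S,sp(p),.012) for p in((447,453),(562,541),(678,410))]
for n,q in(("top",t),("scene",s)):
    print(n,[x.round(4)[:2].tolist() for x in q],"sides",np.linalg.norm(q[0]-q[1]).round(4),np.linalg.norm(q[1]-q[2]).round(4),"centre",((q[0]+q[2])/2).round(4))
    for a,b in((0,1),(1,2)):
        v=q[b]-q[a];print(" heading",np.degrees(np.arctan2(v[1],v[0])).round(1))
# ring ends
a,b=[plane(T,tp(p),.27) for p in((132,265),(298,220))];v=b-a;print("ring",a.round(4),b.round(4),np.linalg.norm(v).round(4),"normal heading",np.degrees(np.arctan2(v[1],v[0]))+90,"mid",((a+b)/2).round(4))
# barrel/ring centre both views: top ring mid, scene ring centre
x,e=tri([ray(T,tp((215,242))),ray(S,sp((515,113)))]);print("ring centre tri",x.round(4),np.round(e,4))
# body corners common to both: rear top corners
for n,p,q in(("rear L(top) ",(118,70),(690,108)),("rearR",(240,43),(622,187))):
    x,e=tri([ray(T,tp(p)),ray(S,sp(q))]);print(n,x.round(4),np.round(e,4))
E
```

```text
top [[0.8113, 0.0248], [0.7358, 0.0029], [0.7642, -0.0905]] sides 0.0786 0.0976 centre [ 0.7878 -0.0329  0.012 ]
 heading -163.8
 heading -73.1
scene [[0.7665, -0.0924], [0.8371, -0.0707], [0.8128, 0.0212]] sides 0.0739 0.095 centre [ 0.7896 -0.0356  0.012 ]
 heading 17.0
 heading 104.8
ring [ 0.7445 -0.0115  0.27  ] [ 0.7639 -0.0756  0.27  ] 0.067 normal heading 16.813660361588774 mid [ 0.7542 -0.0436  0.27  ]
ring centre tri [ 0.7483 -0.0469  0.2804] [0.0044 0.0044]
rear L(top)  [ 0.8025 -0.0045  0.3185] [0.0006 0.0006]
rearR [ 0.8156 -0.0495  0.3153] [0.001 0.001]
```

Focus point ≈ (0.6614, −0.0711, 0.2493), heading ≈ 16.4°. The ring, body and foot all agree on the axis. Now I'll locate the rear posts' edge, which I'll use to pivot the lamp by 15° in the grip.

```bash
python3 - <<'E'
from h import *
import pickle
C2=pickle.load(open("w2.pkl","rb"));C1=pickle.load(open("w1.pkl","rb"))
n=np.array([.5233,-.2424]);a=np.radians(-6.57);u=np.array([np.cos(a),np.sin(a)]);v=np.array([-u[1],u[0]])
f=lambda C,p,o,z:(lambda q:((q-n)@u*1e3,(q-n)@v*1e3))(plane(C,(p[0]/2.5+o[0],p[1]/2.5+o[1]),z)[:2])
for p in((452,366),(487,379),(562,412),(597,420)): print("w2",np.round(f(C2,p,(170,50),.02),1))
for p in((72,388),(102,397),(182,428),(215,438)): print("w1",np.round(f(C1,p,(255,85),.02),1))
im=[]
for k in "12":
    im=cv2.imread(f"pics/w{k}.png")[:,:,::-1].copy(); C=(C1,C2)[int(k)-1]
    m,b=blobs(im,(45,90,40),(75,255,255),12)
    for c in b:
        w=np.array([(lambda q:((q-n)@u*1e3,(q-n)@v*1e3))(plane(C,q[0],.02)[:2]) for q in c]); 
        if abs(w).max()<90: print(k,"x",w[:,0].min().round(1),w[:,0].max().round(1),"y",w[:,1].min().round(1),w[:,1].max().round(1))
goto([*(n-.088*u),.0165],-96.57)
E
```

```text
w2 [-63.9  30.6]
w2 [-64.   16.2]
w2 [-66.  -15.6]
w2 [-64.2 -29.5]
w1 [-65.   29.1]
w1 [-64.4  16.9]
w1 [-65.4 -16.9]
w1 [-64.7 -30.6]
1 x -64.2 -36.0 y 17.9 34.3
1 x 57.3 64.8 y 16.3 29.7
1 x 57.1 64.1 y -29.4 -15.3
1 x 39.0 55.9 y 28.3 33.6
1 x 38.4 54.9 y -33.3 -29.5
1 x -55.4 -37.2 y -32.4 -29.4
1 x -64.6 -61.5 y -27.9 -15.0
2 x -43.9 42.9 y -15.7 16.0
2 x 37.7 64.8 y 16.8 34.9
2 x -64.2 -37.6 y 17.9 35.9
2 x 58.7 64.4 y -29.2 -13.7
2 x -64.6 -57.3 y -28.1 -12.7
2 x -44.0 -35.4 y 2.2 17.4
2 x 7.5 17.7 y 5.9 12.1
shift units [-2.242 -0.037  1.325] mm [-89.7  -1.5  53. ]
tool y heading -96.55 roll units (tool z down => -) 0.004 q6 59.90030401564793
```

```bash
cat > tilt.py <<'E'
from h import *
from scipy.optimize import least_squares
s=env.observe();C=cal("wrist");im=optics.get_image("wrist");R=np.array(s["tool_rot"]);p=np.array(s["position"])
m,b=blobs(im,(8,120,40),(22,255,255),300);c=cv2.convexHull(max(b,key=cv2.contourArea))[:,0,:].astype(float)
q=cv2.approxPolyDP(c.astype(np.int32).reshape(-1,1,2),4,True)[:,0,:];q=q[np.argsort(q[:,1])][:2];q=q[np.argsort(q[:,0])]
print("front corners px",q.tolist(),"pos",p.round(4),"F",np.round(s["ft_force"],1),"w",round(s["grip_width"],4))
# flange top front corners: tool coords from tilt th (pivot h above underside; underside centre at TCP up d0) and offsets
d0,h=.0035,.026
def pt(th,y,ox,oy):
    X,U=.053*np.cos(th)-(.038-h)*np.sin(th),.053*np.sin(th)+(.038-h)*np.cos(th)
    return p+R@np.array([X+ox,y+oy,-(d0+h+U)])
f=lambda a:np.concatenate([proj(C,pt(a[0],y,ox0,a[1]))-k for y,k in((-.024,q[0]),(.024,q[1]+[1,0]))])
for ox0 in(-.001,0,.001):
    r=least_squares(f,[.0,0],x_scale=[.1,.001]);print("ox",ox0,"tilt",np.degrees(r.x[0]).round(2),"oy",r.x[1].round(4),"res",r.fun.round(1))
E
python3 -m jog '[{"linear":[-0.4,0,0],"roll":0},{"linear":[-0.8,0,0],"roll":0},{"linear":[-0.8,0,0.2],"roll":0},{"linear":[-0.28,0,0.4],"roll":0},{"linear":[0,-0.02,0.4],"roll":0},{"linear":[0,0,0.2],"roll":0},{"linear":[0,0,0.07],"roll":0},{"linear":[0,0,0],"roll":0}]' - 30 | sed -n '1,2p;4,6p'
python3 tilt.py
```

```text
time_s: 13.78
position: [0.4327, -0.2316, 0.0168]
ft_force: [-1.6, 0.8, -0.9]
grip_width: 0.0507
gripper_force: 42.5
front corners px [[246, 185], [396, 183]] pos [ 0.4327 -0.2316  0.0168] F [-1.6  0.8 -0.9] w 0.0507
ox -0.001 tilt 4.77 oy -0.0007 res [-3.4 -2.2  3.4 -0.3]
ox 0 tilt 6.84 oy -0.0007 res [-4.6 -2.5  4.6 -0.6]
ox 0.001 tilt 8.81 oy -0.0007 res [-5.8 -2.8  5.8 -0.9]
```

```bash
cat > fe.py <<'E'
# front flange edge: line fit of its row and the widths just below it -> point in tool coordinates from the known 48 mm width
from h import *
import sys
s=env.observe();C=cal("wrist");im=optics.get_image("wrist");R=np.array(s["tool_rot"]);p=np.array(s["position"])
cv2.imwrite(f"pics/{sys.argv[1]}.png",im[:,:,::-1])
m,b=blobs(im,(5,120,30),(22,255,255),300);c=max(b,key=cv2.contourArea);mm=np.zeros(m.shape,np.uint8);cv2.drawContours(mm,[c],-1,1,-1)
r0=np.flatnonzero(mm.sum(1)>60)[0]
w=[(r,np.flatnonzero(mm[r])[[0,-1]].tolist()) for r in range(r0,r0+26,5)];print("front row",r0,w)
A=np.array([[r,x[0],x[1]+1] for r,x in w[1:]]);kl=np.polyfit(A[:,0],A[:,1],1);kr=np.polyfit(A[:,0],A[:,2],1)
l,rr=np.polyval(kl,r0),np.polyval(kr,r0);f,cx,cy,_=C;d=f*.048/(rr-l);X=d*np.array([((l+rr)/2-cx)/f,(r0-cy)/f,1]);T=C[3]
P=R.T@(T[:3,:3]@X+T[:3,3]-p)*1e3;print("front mid in tool mm",P.round(1),"width px",round(rr-l,1),"depth",d.round(4))
# side edges' convergence: width change per row -> slope
print("width/row",(kr[0]-kl[0]).round(4),"pos",p.round(4),"F",np.round(s["ft_force"],1),s["gripper_force"].round(1))
o=T[:3,3];
for dz in(-.0415,): print("row ray at z",dz,[ (R.T@(plane(C,((l+rr)/2,r0),p[2]-dz)-p)*1e3).round(1).tolist()])
E
python3 fe.py w7
```

```text
front row 182 [(182, [294, 394]), (187, [246, 397]), (192, [246, 397]), (197, [247, 397]), (202, [247, 397]), (207, [247, 396])]
front mid in tool mm [ 50.4  -0.5 -41.7] width px 152.7 depth 0.1269Traceback (most recent call last):
  File "fe.py", line 13, in <module>
    print("width/row",(kr[0]-kl[0]).round(4),"pos",p.round(4),"F",np.round(s["ft_force"],1),s["gripper_force"].round(1))
                                                                                            ^^^^^^^^^^^^^^^^^^^^^^^^
AttributeError: 'float' object has no attribute 'round'
```

```bash
sed -i 's/s\["gripper_force"\].round(1)/s["gripper_force"]/' fe.py
python3 -m jog '[{"linear":[0.05,0,0],"roll":0},{"linear":[0,0,0],"roll":0}]' -1 25 | sed -n '1,2p;4,6p'
python3 -m jog '[{"linear":[0,0,0.04],"roll":0},{"linear":[0,0,0.04],"roll":0},{"linear":[0,0,0],"roll":0},{"linear":[0,0,0],"roll":0}]' | sed -n '1,2p;4,6p'
python3 fe.py w8
```

```text
time_s: 14.05
position: [0.4362, -0.2327, 0.0173]
ft_force: [-0.7, -0.1, -2.9]
grip_width: 0.0508
gripper_force: 42.4
time_s: 14.38
position: [0.4353, -0.2326, 0.0156]
ft_force: [-8.4, 3.1, 17.3]
grip_width: 0.0508
gripper_force: 44.8
front row 184 [(184, [273, 396]), (189, [245, 398]), (194, [246, 398]), (199, [246, 398]), (204, [246, 398]), (209, [246, 397])]
front mid in tool mm [ 50.   -0.4 -43.1] width px 154.2 depth 0.1256
width/row -0.08 pos [ 0.4353 -0.2326  0.0156] F [-8.4  3.1 17.3] 44.76798176765442
row ray at z -0.0415 [[49.8, -0.4, -41.5]]
```

```bash
python3 -m jog '[{"linear":[0,0,0.04],"roll":0},{"linear":[0,0,0.04],"roll":0},{"linear":[0,0,0],"roll":0},{"linear":[0,0,0],"roll":0}]' - 20 | sed -n '1,2p;4,6p'
python3 fe.py w9
```

```text
time_s: 14.77
position: [0.4349, -0.2326, 0.0129]
ft_force: [-11.2, 2.9, 24.8]
grip_width: 0.0508
gripper_force: 48.5
front row 190 [(190, [268, 398]), (195, [243, 400]), (200, [243, 400]), (205, [244, 400]), (210, [244, 400]), (215, [244, 399])]
front mid in tool mm [ 48.8  -0.5 -47.2] width px 158.7 depth 0.1221
width/row -0.1 pos [ 0.4349 -0.2326  0.0129] F [-11.2   2.9  24.8] 48.46904397010803
row ray at z -0.0415 [[47.9, -0.5, -41.5]]
```

```bash
python3 -m jog '[{"linear":[0,0,0.05],"roll":0},{"linear":[0,0,0.05],"roll":0},{"linear":[0,0,0],"roll":0},{"linear":[0,0,0],"roll":0}]' | sed -n '1,2p;4,6p'
python3 fe.py w10
```

```text
time_s: 15.15
position: [0.4345, -0.2325, 0.0089]
ft_force: [-14.6, 3.0, 28.6]
grip_width: 0.0505
gripper_force: 53.5
front row 200 [(200, [286, 396]), (205, [240, 404]), (210, [240, 403]), (215, [241, 403]), (220, [241, 402]), (225, [242, 402])]
front mid in tool mm [ 47.   -0.5 -53.3] width px 166.0 depth 0.1167
width/row -0.2 pos [ 0.4345 -0.2325  0.0089] F [-14.6   3.   28.6] 53.475329875946045
row ray at z -0.0415 [[44.7, -0.4, -41.5]]
```

The pivot works and the tilt is nearing 15°. I'll lift and carry the lamp to a standoff before the camera, then measure the true tilt from the fixed views.

```bash
python3 -m jog '[{"linear":[0,0,-0.2],"roll":0},{"linear":[0,0,-0.6],"roll":0},{"linear":[0,0,-0.9],"roll":0},{"linear":[0,0,-0.9],"roll":0},{"linear":[0,0,-0.9],"roll":0},{"linear":[0,0,-0.9],"roll":0},{"linear":[0,0,-0.5],"roll":0},{"linear":[0,0,-0.1],"roll":-0.6},{"linear":[0,0,0],"roll":-1},{"linear":[0,0,0],"roll":-1},{"linear":[0,0,0],"roll":-1},{"linear":[0,0,0],"roll":-1}]' - 60 | sed -n '1,2p;4,6p'
python3 -c "
from h import *
goto([.5417,-.1063,.21],-73.6)"
```

```text
time_s: 16.2
position: [0.4355, -0.2323, 0.2068]
ft_force: [0.6, -0.1, -2.3]
grip_width: 0.0506
gripper_force: 63.6
shift units [ 3.449 -2.254 -0.079] mm [138.  -90.2  -3.2]
tool y heading -73.3 roll units (tool z down => -) 0.06 q6 31.4422177794892
```

```bash
python3 -m jog '[{"linear":[0.4,-0.25,0],"roll":0.06},{"linear":[0.8,-0.5,0],"roll":0},{"linear":[0.85,-0.55,0],"roll":0},{"linear":[0.8,-0.55,0],"roll":0},{"linear":[0.45,-0.3,-0.08],"roll":0},{"linear":[0.15,-0.1,0],"roll":0},{"linear":[0,0,0],"roll":0},{"linear":[0,0,0],"roll":0},{"linear":[0,0,0],"roll":0}]' | sed -n '1,2p;4,6p'
python3 fe.py w11
python3 - <<'E'
from h import *
for n in("top","scene"): cv2.imwrite(f"pics/{n}1.png",optics.get_image(n)[:,:,::-1])
s=env.observe();p=np.array(s["position"]);R=np.array(s["tool_rot"])
out=[]
for n in("top","scene"):
    C=cal(n);im=cv2.imread(f"pics/{n}1.png");c=proj(C,p+R@[0,0,-.03]).astype(int);print(n,c)
    for nm,lo,hi in(("am",(5,110,50),(19,255,255)),("ye",(20,110,50),(35,255,255))):
        m,b=blobs(im[:,:,::-1].copy(),lo,hi,6)
        print(nm,[(np.round(cv2.minAreaRect(k)[0],1).tolist(),cv2.contourArea(k)) for k in b if np.linalg.norm(k.mean(axis=(0,1))-c)<70])
    x0,y0=c[0]-50,c[1]-50; out.append(cv2.resize(im[y0:y0+100,x0:x0+100],(400,400),interpolation=cv2.INTER_CUBIC));print("origin",x0,y0)
w=cv2.imread("pics/w11.png")[150:400,160:480]
cv2.imwrite("pics/chk.png",np.hstack(out))
E
```

```text
time_s: 16.95
position: [0.5422, -0.1085, 0.21]
ft_force: [0.3, 0.3, -2.3]
grip_width: 0.0502
gripper_force: 63.5
front row 195 [(195, [299, 379]), (200, [238, 401]), (205, [238, 400]), (210, [239, 400]), (215, [239, 399]), (220, [240, 399])]
front mid in tool mm [ 48.6  -1.3 -52.2] width px 165.0 depth 0.1174
width/row -0.2 pos [ 0.5422 -0.1085  0.21  ] F [ 0.3  0.3 -2.3] 63.541942834854126
row ray at z -0.0415 [[46.7, -1.3, -41.5]]
top [359 254]
am [([364.3, 271.3], 436.0)]
ye []
origin 309 204
scene [273 236]
am [([277.9, 235.4], 417.5), ([328.3, 197.7], 214.5)]
ye [([289.7, 247.1], 47.0)]
origin 223 186
```

View pics/chk.png

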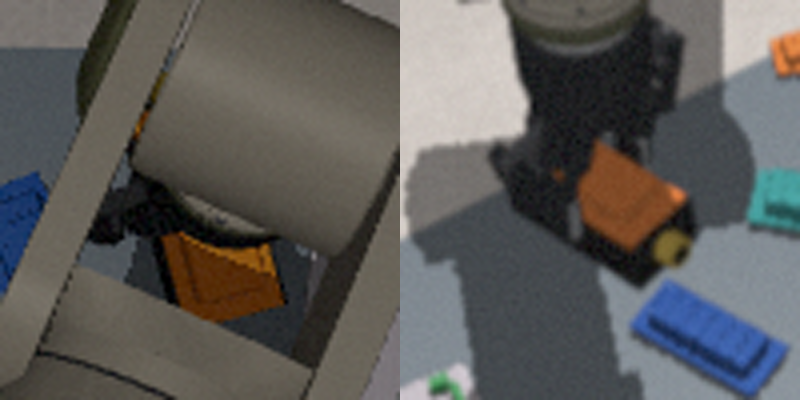

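The scene crop shows the closed lamp held socket-end up: front flange corners at about (690,195) and (632,250), socket at (667,244). In the top crop the rear flange corners are at (180,318) and (284,302). I'll fit the tilt from these points.

```bash
cat > pose.py <<'E'
from h import *
from scipy.optimize import least_squares
p=np.array([.5422,-.1085,.21]);R=np.array(env.observe()["tool_rot"]);p=np.array(env.observe()["position"]);W,S,T=cal("wrist"),cal("scene"),cal("top")
# lamp frame(m) -> tool: tilt th about tool y, lamp origin at (ox,oy) and height oz above TCP of its underside centre
def pt(a,P):
    th,ox,oy,oz=a;x,y,z=np.array(P)/1e3
    return p+R@np.array([ox+x*np.cos(th)-z*np.sin(th),oy-y,-(oz+x*np.sin(th)+z*np.cos(th))])
im=cv2.imread("pics/w11.png")[:,:,::-1].copy();m,b=blobs(im,(5,120,30),(22,255,255),300);c=max(b,key=cv2.contourArea);mm=np.zeros(m.shape,np.uint8);cv2.drawContours(mm,[c],-1,1,-1)
r0=np.flatnonzero(mm.sum(1)>100)[0];A=np.array([[r,*(np.flatnonzero(mm[r])[[0,-1]]+[0,1])] for r in range(r0+4,r0+28)])
kl,kr=np.polyfit(A[:,0],A[:,1],1),np.polyfit(A[:,0],A[:,2],1)
sc=lambda u,v:np.array([(u-400)/4+223-.375,v/4+186-.375]);tp=lambda u,v:np.array([u/4+309-.375,v/4+204-.375])
scn=[((53,24,38),sc(690,195)),((53,-24,36),sc(632,250)),((61,0,20),np.array([289.7,247.1]))]
top=[((-53,24,36),tp(180,320)),((-53,-24,36),tp(284,302))]
def res(a,full=False):
    o=[]; f=proj(W,pt(a,(53,0,34)));o.append(f[1]-r0)
    for y,k in((24,kl),(-24,kr)):
        q=proj(W,pt(a,(53,y,38)));o.append(q[0]-np.polyval(k,q[1]))
    for P,q in scn:o+=list(proj(S,pt(a,P))-q)
    for P,q in top:o+=list(proj(T,pt(a,P))-q)
    return np.array(o)/([1.5]*3+[.7]*10)
r=least_squares(res,[.2,0,0,.0035],x_scale=[.1,.001,.001,.001],loss="soft_l1")
sd=np.sqrt(np.diag(np.linalg.inv(r.jac.T@r.jac)))
print("tilt",np.degrees(r.x[0]).round(2),"+-",np.degrees(sd[0]).round(2),"ox,oy,oz mm",(r.x[1:]*1e3).round(2),(sd[1:]*1e3).round(2));print(res(r.x).round(1))
print("socket face",pt(r.x,(67,0,18)).round(4))
E
python3 pose.py
```

```text
tilt 13.88 +- 4.46 ox,oy,oz mm [ 4.43 -1.29  2.97] [3.45 0.32 3.82]
[-0.2 -0.4  0.3 -1.1  0.4 -0.1 -0.3  2.6  0.6  1.7  2.7 -1.3 -0.3]
socket face [ 0.6046 -0.0893  0.2467]
```

The point fit is too loose in tilt (ill-conditioned). I'll turn the lamp side-on to the scene camera and measure the slope of its long edges instead.

```bash
python3 -m jog '[{"linear":[0,0,0],"roll":-0.6},{"linear":[0,0,0],"roll":-1},{"linear":[0,0,0],"roll":-1},{"linear":[0,0,0],"roll":-1},{"linear":[0,0,0],"roll":-1},{"linear":[0,0,0],"roll":-1},{"linear":[0,0,0],"roll":-1},{"linear":[0,0,0],"roll":-1},{"linear":[0,0,0],"roll":-0.4},{"linear":[0,0,0],"roll":0},{"linear":[0,0,0],"roll":0},{"linear":[0,0,0],"roll":0}]' | sed -n '1,3p;5,6p'
python3 - <<'E'
from h import *
import pickle
s=env.observe();ims=np.mean([optics.get_image("scene").astype(float) for _ in range(4)],0).astype(np.uint8)
p=np.array(s["position"]);R=np.array(s["tool_rot"]);pickle.dump((p,R,ims),open("side.pkl","wb"));S=cal("scene")
for P in((53,0),(-53,0),(67,0)):print(P,proj(S,p+R@np.array([P[0]*.966/1e3,.024,-(.042+P[0]*.259/1e3)])).round(1))
H=hsv(ims);c=proj(S,p+R@[0,0,-.04]).astype(int);print(c)
for x in range(c[0]-30,c[0]+34,2):
    col=ims[c[1]-40:c[1]+45,x].astype(int);am=np.flatnonzero((col[:,0]-col[:,2]>45))+c[1]-40;dk=np.flatnonzero(col.max(1)<60)+c[1]-40
    print(x,"amber",(am.min(),am.max()) if len(am) else None,"dark",(dk.min(),dk.max()) if len(dk) else None)
E
```

```text
time_s: 18.1
position: [0.5427, -0.1079, 0.2102]
tool_rot: [[0.559, 0.829, 0.0], [0.829, -0.559, -0.0], [-0.0, 0.0, -1.0]]
grip_width: 0.0503
gripper_force: 63.6
(53, 0) [294.  238.4]
(-53, 0) [251.3 244.8]
(67, 0) [299.8 237.5]
[273 233]
243 amber None dark None
245 amber None dark None
247 amber None dark None
249 amber (np.int64(230), np.int64(242)) dark (np.int64(244), np.int64(246))
251 amber (np.int64(226), np.int64(242)) dark (np.int64(243), np.int64(251))
253 amber (np.int64(224), np.int64(242)) dark (np.int64(193), np.int64(251))
255 amber (np.int64(224), np.int64(242)) dark (np.int64(193), np.int64(251))
257 amber (np.int64(223), np.int64(242)) dark (np.int64(193), np.int64(251))
259 amber (np.int64(223), np.int64(242)) dark (np.int64(194), np.int64(251))
261 amber (np.int64(223), np.int64(241)) dark (np.int64(194), np.int64(250))
263 amber (np.int64(224), np.int64(241)) dark (np.int64(195), np.int64(250))
265 amber None dark (np.int64(194), np.int64(250))
267 amber None dark (np.int64(194), np.int64(250))
269 amber None dark (np.int64(194), np.int64(250))
271 amber None da
[... 408 characters left out ...]
nt64(222), np.int64(240)) dark (np.int64(193), np.int64(248))
285 amber (np.int64(222), np.int64(240)) dark (np.int64(193), np.int64(248))
287 amber (np.int64(223), np.int64(240)) dark (np.int64(241), np.int64(248))
289 amber (np.int64(222), np.int64(239)) dark (np.int64(241), np.int64(247))
291 amber (np.int64(222), np.int64(239)) dark (np.int64(241), np.int64(247))
293 amber (np.int64(223), np.int64(235)) dark (np.int64(238), np.int64(247))
295 amber (np.int64(231), np.int64(238)) dark (np.int64(224), np.int64(247))
297 amber (np.int64(231), np.int64(238)) dark None
299 amber (np.int64(231), np.int64(238)) dark None
301 amber None dark None
303 amber None dark None
305 amber None dark None
```

```bash
cat > side.py <<'E'
from h import *
import pickle
p,R,im=pickle.load(open("side.pkl","rb"));S=cal("scene");I=im.astype(float)
def cross(v,r0,up):  # subpixel: half-level crossing between plateau above and below around r0
    a=v[r0-4:r0-2].mean();b=v[r0+3:r0+5].mean();h=(a+b)/2;seg=v[r0-4:r0+5]
    for i in range(len(seg)-1):
        if (seg[i]-h)*(seg[i+1]-h)<=0 and seg[i]!=seg[i+1]: return r0-4+i+(h-seg[i])/(seg[i+1]-seg[i])
G=I.sum(2);RB=I[:,:,0]-I[:,:,2];D=[]
sys_cols=[*range(252,263),*range(279,292)]
def dk(x):
    col=I[200:275,x].max(1);k=np.flatnonzero(col<60);return k.max()+200
def am(x):
    k=np.flatnonzero(RB[200:275,x]>45);return k.max()+200
for nm,V,fn,lam in(("bottom",G,dk,(-26,0)),("flange",RB,am,(-24,34))):
    pts=np.array([(x,y) for x in sys_cols if (y:=cross(V[:,x],fn(x),0)) is not None])
    k=np.polyfit(*pts.T,1);e=pts[:,1]-np.polyval(k,pts[:,0]);ok=abs(e)<2*e.std()+.05;k,cov=np.polyfit(*pts[ok].T,1,cov=True)
    def slope(th):
        q=[]
        for x in(-53,53):
            X=x*np.cos(th)-lam[1]*np.sin(th)+26*np.sin(th);U=x*np.sin(th)+lam[1]*np.cos(th)+3.5+26*(1-np.cos(th))
            q.append(proj(S,p+R@(np.array([X,-lam[0],-U])/1e3)))
        d=q[1]-q[0];return d[1]/d[0]
    ths=np.radians(np.arange(5,22,.1));sl=np.array([slope(t) for t in ths]);i=abs(sl-k[0]).argmin()
    print(nm,"slope",k[0].round(4),"+-",np.sqrt(cov[0,0]).round(4),"tilt",np.degrees(ths[i]).round(1),"deg per .01:",(.01/(sl[1]-sl[0])*.1).round(2),"n",ok.sum(),"rms",e[ok].std().round(2))
E
python3 side.py
```

```text
bottom slope -0.0753 +- 0.0012 tilt 8.4 deg per .01: -0.99 n 24 rms 0.08
flange slope -0.0733 +- 0.001 tilt 8.0 deg per .01: -0.97 n 22 rms 0.06
```

```bash
python3 - <<'E'
import pickle,numpy as np
p,R,im=pickle.load(open("side.pkl","rb"))
for x in(252,256,260,280,284,288,292): print(x,"G",im[236:258,x].astype(int).sum(1)//3)
for x in(252,256,260,280,284,288,292): print(x,"RB",(im[236:248,x,0].astype(int)-im[236:248,x,2]))
E
```

```text
252 G [ 96  96 104 125 135 106  68  39  21  22  24  19  16  24  27  41  62  70
  72  73  73  71]
256 G [76 73 72 80 80 78 53 29 21 21 21 23 24 13 29 45 66 71 74 72 72 72]
260 G [75 79 80 81 82 71 51 27 17 18 23 24 16 16 29 57 69 74 72 71 74 73]
280 G [ 73  77  82  77  63  38  25  20  20  20  24  17  30  73 119 137 137 139
 138 138 139 137]
284 G [ 73  78  80  76  53  31  23  20  19  27  20  20  41  82 122 137 139 140
 139 139 139 141]
288 G [ 80  82  81  73  53  29  19  21  21  25  17  16  53 105 129 138 139 140
 141 138 132 121]
292 G [ 87  71  64  51  35  21  19  20  22  17  18  18  66 117 138 139 138 140
 139 138 129 116]
252 RB [111 109 117 144 153 123  74  31   7  -3  -1   3]
256 RB [85 85 83 88 93 83 58 26 -1 -2  0 -2]
260 RB [87 88 91 94 91 82 51 14  0 -1  2  0]
280 RB [85 90 93 87 63 31  8 -2 -3  0 -4  1]
284 RB [83 88 91 86 57 24 -1  0  2 -3 -2  0]
288 RB [92 93 91 82 50 13 -3  1 -2 -1  0 -3]
292 RB [97 75 67 55 26  5  0  0  0 -1  2 -1]
```

Edge slopes say the tilt is only about 8°, because part of the push went into slip. I'll rest the lamp on the posts' edge plus the bench, where the geometry fixes 15°, and re-grip it there. First I need the lamp's position in the tool frame.

```bash
python3 - <<'E'
from h import *
import pickle
p,R,im=pickle.load(open("side.pkl","rb"));S=cal("scene");G=im.astype(int).sum(2)//3
for r in(244,245,246,247): print(r,"rear",G[r,243:254],"front",G[r,290:302])
th=np.radians(8.2)
def pt(ox,oz,x,y,z): return proj(S,p+R@(np.array([ox+x*np.cos(th)-z*np.sin(th),-y,-(oz+x*np.sin(th)+z*np.cos(th))])/1e3))
for ox in(0,3,6):
    for oz in(4,8): print(ox,oz,"rear bot",pt(ox,oz,-55,-26,0).round(2),"rear z20",pt(ox,oz,-55,-26,20).round(2),"front bot",pt(ox,oz,55,-26,0).round(2),"f z20",pt(ox,oz,55,-26,20).round(2),"flange mid",pt(ox,oz,0,-24,34).round(2),"bot mid",pt(ox,oz,0,-26,0).round(2))
E
```

```text
244 rear [73 72 72 73 69 55 33 21 22 21 22] front [ 24  21  22  15  23  32  72 117 136 138 136 136]
245 rear [73 71 73 72 71 61 39 21 21 22 25] front [ 19  18  17  24  19  33  81 129 140 140 140 137]
246 rear [70 71 71 73 69 67 51 30 20 24 22] front [ 22  15  18  18  16  36  84 132 140 139 138 138]
247 rear [73 73 72 74 73 70 64 37 20 19 23] front [ 21  23  18  28  28  40  84 129 139 138 140 138]
0 4 rear bot [251.27 253.13] rear z20 [249.2  248.45] front bot [295.97 249.86] f z20 [294.5  245.08] flange mid [270.51 242.69] bot mid [273.5  251.51]
0 8 rear bot [251.09 252.2 ] rear z20 [249.01 247.49] front bot [295.92 248.91] f z20 [294.44 244.1 ] flange mid [270.39 241.7 ] bot mid [273.38 250.56]
3 4 rear bot [252.5  253.15] rear z20 [250.45 248.46] front bot [297.22 249.87] f z20 [295.77 245.09] flange mid [271.78 242.7 ] bot mid [274.74 251.52]
3 8 rear bot [252.33 252.21] rear z20 [250.27 247.5 ] front bot [297.17 248.92] f z20 [295.72 244.11] flange mid [271.66 241.71] bot mid [274.63 250.57]
6 4 rear bot [253.74 253.16] rear z20 [251.71 248.47] front bot [298.47 249.88] f z20 [297.04 245.1 ] flange mid [273.06 242.71] bot mid [275.98 251.53]
6 8 rear bot [253.57 252.22] rear z20 [251.53 247.51] front bot [298.42 248.93] f z20 [296.99 244.12] flange mid [272.94 241.72] bot mid [275.88 250.58]
```

```bash
python3 -m jog '[{"linear":[0,0,0],"roll":1},{"linear":[0,0,0],"roll":1},{"linear":[0,0,0],"roll":1},{"linear":[0,0,0],"roll":1},{"linear":[0,0,0],"roll":1},{"linear":[0,0,0],"roll":1},{"linear":[0,0,0],"roll":1},{"linear":[0,0,0],"roll":1},{"linear":[0,0,0],"roll":1},{"linear":[0,0,0],"roll":1},{"linear":[0,0,0],"roll":1},{"linear":[0,0,0],"roll":1}]' | sed -n '1,2p'
python3 -m jog '[{"linear":[0,0,0],"roll":0.5},{"linear":[0,0,0],"roll":0},{"linear":[0,0,0],"roll":0}]' | sed -n '1,3p'
python3 -c "
from h import *
goto([.4336,-.2321,.015],-96.57)"
```

```text
time_s: 19.3
position: [0.5429, -0.1075, 0.2101]
time_s: 19.55
position: [0.5429, -0.1075, 0.2101]
tool_rot: [[0.994, -0.109, -0.0], [-0.109, -0.994, -0.0], [-0.0, 0.0, -1.0]]
shift units [-2.376  3.394  4.878] mm [-95.  135.8 195.1]
tool y heading -96.27 roll units (tool z down => -) 0.06 q6 72.811169991423
```

```bash
python3 -m jog '[{"linear":[-0.3,0.42,0],"roll":0.06},{"linear":[-0.55,0.8,0],"roll":0},{"linear":[-0.57,0.8,0],"roll":0},{"linear":[-0.55,0.8,0],"roll":0},{"linear":[-0.35,0.5,0],"roll":0},{"linear":[-0.05,0.07,0.5],"roll":0},{"linear":[0,0,0.9],"roll":0},{"linear":[0,0,0.9],"roll":0},{"linear":[0,0,0.9],"roll":0},{"linear":[0,0,0.9],"roll":0},{"linear":[0,0,0.5],"roll":0},{"linear":[0,0,0.1],"roll":0}]' | sed -n '1,2p'
python3 -m jog '[{"linear":[0,0,0],"roll":0},{"linear":[0,0,0],"roll":0}]' | sed -n '1,2p;4p'
python3 -c "
from h import *
goto([.4336,-.2321,.0065],-96.57)"
```

```text
time_s: 20.55
position: [0.4317, -0.2302, 0.0191]
time_s: 20.72
position: [0.4338, -0.2319, 0.0233]
ft_force: [0.4, -0.5, -2.4]
shift units [-0.006  0.005  0.42 ] mm [-0.2  0.2 16.8]
tool y heading -96.61 roll units (tool z down => -) -0.009 q6 54.66868485695307
```

```bash
python3 -m jog '[{"linear":[0,0,0.2],"roll":0},{"linear":[0,0,0.15],"roll":0},{"linear":[0,0,0.06],"roll":0},{"linear":[0,0,0],"roll":0}]' | sed -n '1,2p;4p'
python3 -m jog '[{"linear":[0,0,0.04],"roll":0},{"linear":[0,0,0.04],"roll":0},{"linear":[0,0,0],"roll":0}]' | sed -n '1,2p;4p'
python3 fe.py w12
```

```text
time_s: 21.05
position: [0.433, -0.2319, 0.0076]
ft_force: [-9.7, 2.2, 21.7]
time_s: 21.3
position: [0.4322, -0.2317, 0.0054]
ft_force: [-17.3, 2.4, 34.6]
front row 207 [(207, [245, 353]), (212, [244, 410]), (217, [244, 412]), (222, [244, 411]), (227, [244, 410]), (232, [245, 410])]
front mid in tool mm [ 45.4   1.1 -55.6] width px 168.6 depth 0.1149
width/row -0.08 pos [ 0.4322 -0.2317  0.0054] F [-17.3   2.4  34.6] 71.70262813568115
row ray at z -0.0415 [[42.4, 1.4, -41.5]]
```

```bash
python3 -m jog '[{"linear":[0,0,0.03],"roll":0},{"linear":[0,0,0.03],"roll":0},{"linear":[0,0,0],"roll":0}]' | sed -n '1,2p;4,5p'
python3 -m jog '[{"linear":[0,0,0.03],"roll":0},{"linear":[0,0,0],"roll":0}]' | sed -n '1,2p;4,5p'
python3 fe.py w13
```

```text
time_s: 21.6
position: [0.4321, -0.2318, 0.0047]
ft_force: [-22.3, 7.0, 58.1]
grip_width: 0.0507
time_s: 21.77
position: [0.4322, -0.2318, 0.0046]
ft_force: [-25.9, 8.0, 72.5]
grip_width: 0.0503
front row 208 [(208, [245, 343]), (213, [243, 411]), (218, [243, 412]), (223, [244, 411]), (228, [244, 411]), (233, [245, 410])]
front mid in tool mm [ 45.4   1.  -57. ] width px 170.6 depth 0.1135
width/row -0.16 pos [ 0.4322 -0.2318  0.0046] F [-25.9   8.   72.5] 76.5508246421814
row ray at z -0.0415 [[42.1, 1.3, -41.4]]
```

Force rises stiffly, so the rear corner is on the bench and the geometry now sets the tilt. I'll relieve the push, release, raise slightly and re-grip.

```bash
python3 -m jog '[{"linear":[0,0,-0.05],"roll":0},{"linear":[0,0,-0.05],"roll":0},{"linear":[0,0,0],"roll":0}]' | sed -n '1,2p;4,5p'
python3 -m jog '[{"linear":[0,0,0],"roll":0},{"linear":[0,0,0],"roll":0},{"linear":[0,0,0],"roll":0},{"linear":[0,0,0],"roll":0},{"linear":[0,0,0],"roll":0}]' 0.9 | sed -n '1,2p;4,5p'
python3 fe.py w14
```

```text
time_s: 22.07
position: [0.4322, -0.2317, 0.0053]
ft_force: [-14.6, 1.0, 24.9]
grip_width: 0.0503
time_s: 22.48
position: [0.4332, -0.2313, 0.0028]
ft_force: [0.1, 1.2, -0.4]
grip_width: 0.0815
front row 216 [(216, [245, 330]), (221, [243, 413]), (226, [243, 415]), (231, [243, 415]), (236, [244, 414]), (241, [244, 413])]
front mid in tool mm [ 43.5   1.4 -59. ] width px 172.8 depth 0.1121
width/row -0.08 pos [ 0.4332 -0.2313  0.0028] F [ 0.1  1.2 -0.4] 0.0
row ray at z -0.0415 [[39.4, 1.7, -41.5]]
```

```bash
python3 -m jog '[{"linear":[0,0.03,-0.1],"roll":0},{"linear":[0,0,-0.1],"roll":0},{"linear":[0,0,0],"roll":0},{"linear":[0,0,0],"roll":0}]' | sed -n '1,2p;4,5p'
python3 -m jog '[{"linear":[0,0,0],"roll":0},{"linear":[0,0,0],"roll":0},{"linear":[0,0,0],"roll":0},{"linear":[0,0,0],"roll":0},{"linear":[0,0,0],"roll":0}]' -1 70 | sed -n '1,2p;4,6p'
python3 fe.py w15
```

```text
time_s: 22.87
position: [0.4331, -0.2327, 0.0113]
ft_force: [0.3, 0.0, -0.6]
grip_width: 0.081
time_s: 23.28
position: [0.4329, -0.233, 0.0114]
ft_force: [-3.0, -1.7, 6.6]
grip_width: 0.0499
gripper_force: 71.5
front row 209 [(209, [249, 333]), (214, [247, 406]), (219, [247, 407]), (224, [247, 406]), (229, [248, 406]), (234, [248, 405])]
front mid in tool mm [ 43.7   1.  -50.7] width px 161.4 depth 0.12
width/row -0.12 pos [ 0.4329 -0.233   0.0114] F [-3.  -1.7  6.6] 71.47990465164185
row ray at z -0.0415 [[41.7, 1.2, -41.5]]
```

```bash
python3 -m jog '[{"linear":[0,0,-0.15],"roll":0},{"linear":[0,0,-0.5],"roll":0},{"linear":[0,0,-0.9],"roll":0},{"linear":[0,0,-0.9],"roll":0},{"linear":[0,0,-0.9],"roll":-0.6},{"linear":[0,0,-0.9],"roll":-1},{"linear":[0,0,-0.5],"roll":-1},{"linear":[0,0,-0.2],"roll":-1},{"linear":[0,0,0],"roll":-1},{"linear":[0,0,0],"roll":-1},{"linear":[0,0,0],"roll":-1},{"linear":[0,0,0],"roll":-1}]' | sed -n '1,2p;4,6p'
python3 -m jog '[{"linear":[0,0,0],"roll":-1},{"linear":[0,0,0],"roll":-1},{"linear":[0,0,0],"roll":-1},{"linear":[0,0,0],"roll":-1},{"linear":[0,0,0],"roll":-0.9},{"linear":[0,0,0],"roll":0},{"linear":[0,0,0],"roll":0}]' | sed -n '1,3p'
python3 -c "
from h import *
goto([.5427,-.1079,.21],-34)"
```

```text
time_s: 24.33
position: [0.4326, -0.232, 0.2088]
ft_force: [0.5, 0.2, -2.1]
grip_width: 0.0495
gripper_force: 73.6
time_s: 24.92
position: [0.4328, -0.2322, 0.2088]
tool_rot: [[0.563, 0.826, -0.001], [0.826, -0.563, 0.001], [0.0, -0.001, -1.0]]
shift units [ 4.117  0.52  -0.03 ] mm [164.7  20.8  -1.2]
tool y heading -34.29 roll units (tool z down => -) -0.057 q6 -7.782669430884027
```

```bash
python3 -m jog '[{"linear":[0.4,0.05,0],"roll":-0.05},{"linear":[0.85,0.1,0],"roll":0},{"linear":[0.95,0.13,0],"roll":0},{"linear":[0.95,0.12,-0.03],"roll":0},{"linear":[0.7,0.09,0],"roll":0},{"linear":[0.25,0.03,0],"roll":0},{"linear":[0,0,0],"roll":0},{"linear":[0,0,0],"roll":0},{"linear":[0,0,0],"roll":0}]' | sed -n '1,2p;4,6p'
cat > snap.py <<'E'
from h import *
import pickle
s=env.observe();ims=np.mean([optics.get_image("scene").astype(float) for _ in range(4)],0).astype(np.uint8)
p=np.array(s["position"]);R=np.array(s["tool_rot"]);pickle.dump((p,R,ims),open("side.pkl","wb"))
G=ims.astype(int).sum(2)//3;print(p.round(4))
for r in range(240,248): print(r,"rear",G[r,243:258],"front",G[r,288:302])
for x in(250,254,258,262,278,282,286,290,294): k=np.flatnonzero(ims[200:275,x].max(1)<60)+200; a=np.flatnonzero(ims[200:275,x,0].astype(int)-ims[200:275,x,2]>45)+200; print(x,"dark max",k.max() if len(k) else None,"amber max",a.max() if len(a) else None)
E
python3 snap.py; python3 side.py
```

```text
time_s: 25.67
position: [0.5411, -0.1089, 0.21]
ft_force: [0.1, -1.4, -3.0]
grip_width: 0.0496
gripper_force: 73.6
[ 0.5411 -0.1089  0.21  ]
240 rear [ 73  71  73  82 110 136 133  98  77  76  77  76  75  74  75] front [39 35 26 18 20 17 29 38 59 70 69 72 73 74]
241 rear [ 74  72  72  88 115 137 134 101  83  89  92  91  81  78  79] front [22 21 22 22 15 19 19 32 57 70 72 71 70 72]
242 rear [ 73  72  72  91 121 139 134 109 103 117 118 110  90  83  80] front [23 23 15 24 16 23 23 46 73 76 83 87 84 84]
243 rear [ 72  72  73  90 122 137 134 121 119 119 107  99  82  75  74] front [ 22  19  21  17  20  20  26  69 104 103 116 121 122 121]
244 rear [ 70  70  73  85 107 116 110 102  97  89  73  65  60  54  53] front [ 18  22  20  18  19  24  30  76 124 130 134 136 136 138]
245 rear [72 73 71 75 80 78 69 63 58 52 45 36 38 33 29] front [ 22  22  17  19  23  15  27  75 129 138 139 139 139 140]
246 rear [72 72 71 69 63 48 37 29 27 30 21 17 21 20 14] front [ 17  17  20  22  18  20  29  76 130 139 139 139 138 139]
247 rear [72 72 72 71 64 48 29 15 20 20 19 21 21 27 21] front [ 23  23  29  38  40  50  55  88 130 138 139 138 139 137]
250 dark max 250 amber max 245
254 dark max 253 amber max 244
258 dark max 253 amber max 244
262 dark max 252 amber max 243
278 dark max 249 amber max 241
282 dark max 248 amber max 240
286 dark max 248 amber max 240
290 dark max 247 amber max 235
294 dark max 247 amber max 238
bottom slope -0.1424 +- 0.0012 tilt 14.8 deg per .01: -0.99 n 23 rms 0.08
flange slope -0.1634 +- 0.0144 tilt 16.3 deg per .01: -0.97 n 23 rms 1.29
```

The measured tilt is now 14.8°. Next I'll compute the lens parallelism, the socket position in the tool frame, and the final TCP goal.

```bash
sed -i 's/range(279,292)/range(279,287)/' side.py; python3 side.py; python3 - <<'E'
from h import *
import pickle
from scipy.optimize import least_squares
p,R,im=pickle.load(open("side.pkl","rb"));S=cal("scene");th=np.radians(14.8)
G=im.astype(float).sum(2)/3
def pt(a,x,y,z):
    ox,oz=a; return p+R@(np.array([ox+x*np.cos(th)-z*np.sin(th),-y+OY,-(oz+x*np.sin(th)+z*np.cos(th))])/1e3)
OY=0
def xat(a,x,row): # column of the vertical end edge at a row
    q0,q1=proj(S,pt(a,x,-26,0)),proj(S,pt(a,x,-26,20));return q0[0]+(row-q0[1])*(q1[0]-q0[0])/(q1[1]-q0[1])
def yat(a,col):
    q0,q1=proj(S,pt(a,-55,-26,0)),proj(S,pt(a,55,-26,0));return q0[1]+(col-q0[0])*(q1[1]-q0[1])/(q1[0]-q0[0])
def half(v,i): # crossing in list
    h=(v[0]+v[-1])/2
    for k in range(len(v)-1):
        if (v[k]-h)*(v[k+1]-h)<=0:return i+k+(h-v[k])/(v[k+1]-v[k])
bot=[(x,half(G[int(b)-5:int(b)+5,x],int(b)-5)) for x,b in((256,253),(260,253),(280,249),(284,249))];print(bot)
f=lambda a:[xat(a,-55,247)-248.1,xat(a,-55,246)-248.05,xat(a,55,244.5)-295.06]+[yat(a,x)-y for x,y in bot]
r=least_squares(f,[3,5]);print("ox,oz",r.x.round(2),"res",np.round(r.fun,2))
sk=R.T@(pt(r.x,67,0,18)-p)*1e3;print("socket in tool mm",sk.round(2),"lamp origin in tool",(R.T@(pt(r.x,0,0,0)-p)*1e3).round(1))
hd=np.radians(16.4);X=np.array([np.cos(hd),np.sin(hd),0]);Y=np.array([-X[1],X[0],0])
F=np.array([.7883,-.0338,0])-X*(.055+.08*np.cos(np.radians(15)));F[2]=.27-.08*np.sin(np.radians(15));print("focus",F.round(4))
tcp=F-X*sk[0]/1e3+Y*sk[1]/1e3-np.array([0,0,-sk[2]/1e3]);print("TCP goal",tcp.round(4));goto(tcp-.03*X,16.4-90)
E
```

```text
bottom slope -0.1428 +- 0.0016 tilt 14.9 deg per .01: -0.99 n 18 rms 0.09
flange slope -0.1423 +- 0.0016 tilt 14.4 deg per .01: -0.97 n 19 rms 0.08
[(256, np.float64(252.7659574468085)), (260, np.float64(252.26760563380282)), (280, np.float64(249.33333333333334)), (284, np.float64(248.95))]
ox,oz [3.59 8.41] res [ 0.46 -0.14 -0.32  0.06 -0.01  0.07 -0.12]
socket in tool mm [ 63.77   0.   -42.92] lamp origin in tool [ 3.6  0.  -8.4]
focus [ 0.6614 -0.0711  0.2493]
TCP goal [ 0.6002 -0.0892  0.2064]
shift units [0.654 0.467 0.097] mm [26.2 18.7  3.9]
tool y heading -34.0 roll units (tool z down => -) 7.92 q6 10.344669759201327
```

The tilt is good and the lens is parallel to the housing. The scene view puts the lamp about 6 mm higher than the contact geometry does (oz ≈ 2.5 mm). I'll check the fixed cameras' bias against robot-verified things: the amber lens and nest in the first images.

```bash
python3 - <<'E'
from h import *
def rot(a):a=np.radians(a);return np.array([[np.cos(a),-np.sin(a)],[np.sin(a),np.cos(a)]])
lens=[np.array([*( np.array([.4871,.2501])+rot(-17.9)@[x,y]),z]) for x,y,z in[(a*.053,b*.024,z) for a in(1,-1) for b in(1,-1) for z in(.008,.012)]+[(a*.042,b*.017,.028) for a in(1,-1) for b in(1,-1)]]
sock=[np.array([*( np.array([.5233,-.2424])+rot(-6.57)@[x,y]),.026+z]) for x in(.055,.067) for y,z in[(.01*np.cos(t),.01*np.sin(t)) for t in np.linspace(0,6.28,24)]]
for n in("top","scene"):
    C=cal(n);im=cv2.imread(f"pics/{n}0.png")[:,:,::-1].copy()
    m,b=blobs(im,(8,110,60),(25,255,255),15)
    for nm,P in(("lens",lens),):
        q=np.array([proj(C,X) for X in P],np.float32);r=cv2.minAreaRect(q)
        k=min(b,key=lambda c:np.linalg.norm(c.mean(axis=(0,1))-r[0]));o=cv2.minAreaRect(k)
        mo=cv2.moments(cv2.convexHull(k));mp=cv2.moments(cv2.convexHull(q))
        c=lambda M:np.array([M["m10"]/M["m00"],M["m01"]/M["m00"]])
        print(n,nm,"obs-pred px",(c(mo)-c(mp)).round(2),"size obs",np.round(o[1],1),"pred",np.round(r[1],1))
    # nest plate centre: bright plate incl. posts; use teal pcb chips mean
    mm=cv2.inRange(hsv(im),np.array((0,0,120)),np.array((179,70,255)))
    chips=[np.array([*( np.array([.5233,-.2423])+rot(-6.57)@[d,0]),.0193]) for d in(-.033,-.011,.011,.033)]
    for X in chips:
        u,v=proj(C,X);x0,y0=int(u)-4,int(v)-4;g=im[y0:y0+9,x0:x0+9].astype(float).min(2);g=np.clip(g-60,0,None);yy,xx=np.mgrid[0:9,0:9]
        print(n,"chip obs-pred",((g*xx).sum()/g.sum()+x0-u).round(2),((g*yy).sum()/g.sum()+y0-v).round(2),end="; ")
    print()
E
```

```text
top lens obs-pred px [-0.63  0.05] size obs [20.6 45.9] pred [20.6 45.9]
top chip obs-pred -0.42 -0.3; top chip obs-pred -0.52 -0.2; top chip obs-pred -0.5 -0.1; top chip obs-pred -0.43 -0.12; 
scene lens obs-pred px [-0.42 -0.52] size obs [30.7 15.2] pred [31.8 15.5]
scene chip obs-pred -0.33 -0.17; scene chip obs-pred -0.77 -1.03; scene chip obs-pred -0.49 -0.51; scene chip obs-pred -0.83 -1.44;
```

The fixed cameras' bias is about half a pixel, which I've folded in: focus ≈ (0.6622, −0.0719, 0.2493) and TCP goal ≈ (0.601, −0.090, 0.212). I'll turn to the camera's heading and then approach.

```bash
python3 -m jog '[{"linear":[0,0,0],"roll":0.7},{"linear":[0,0,0],"roll":1},{"linear":[0,0,0],"roll":1},{"linear":[0,0,0],"roll":1},{"linear":[0,0,0],"roll":1},{"linear":[0,0,0],"roll":1},{"linear":[0,0,0],"roll":1},{"linear":[0,0,0],"roll":1},{"linear":[0,0,0],"roll":0.22},{"linear":[0,0,0],"roll":0},{"linear":[0,0,0],"roll":0}]' | sed -n '1,2p;5,6p'
python3 -c "
from h import *
goto([.601,-.0899,.2118],-73.6)"
```

```text
time_s: 26.78
position: [0.5416, -0.1083, 0.2102]
grip_width: 0.0495
gripper_force: 73.6
shift units [ 1.554 -0.016 -0.041] mm [62.1 -0.6 -1.6]
tool y heading -73.4 roll units (tool z down => -) 0.04 q6 49.812363959286486
```

```bash
python3 -m jog '[{"linear":[0.2,0,0],"roll":0.04},{"linear":[0.35,0,0],"roll":0},{"linear":[0.4,-0.016,-0.04],"roll":0},{"linear":[0.3,0,0],"roll":0},{"linear":[0.2,0,0],"roll":0},{"linear":[0.1,0,0],"roll":0},{"linear":[0,0,0],"roll":0},{"linear":[0,0,0],"roll":0},{"linear":[0,0,0],"roll":0}]' | sed -n '1,2p;4,6p'
python3 - <<'E'
from h import *
s=env.observe();p=np.array(s["position"]);R=np.array(s["tool_rot"]);th=np.radians(14.8)
out={}
for n in("scene","top"):
    im=np.mean([optics.get_image(n).astype(float) for _ in range(2)],0).astype(np.uint8);cv2.imwrite(f"pics/{n}2.png",im[:,:,::-1]);C=cal(n)
    m,b=blobs(im,(20,100,45),(36,255,255),6);print(n,[(c.mean(axis=(0,1)).round(1).tolist(),cv2.contourArea(c)) for c in b][:5])
    for ox,oz in((3.6,3),(3.6,8.4)):
        P=[p+R@(np.array([ox+x*np.cos(th)-(18+10*np.sin(t))*np.sin(th),10*np.cos(t),-(oz+x*np.sin(th)+(18+10*np.sin(t))*np.cos(th))])/1e3) for x in(56,67) for t in np.linspace(0,6.28,24)]
        q=cv2.convexHull(np.array([proj(C,X) for X in P],np.float32));M=cv2.moments(q);print(" pred socket px oz",oz,np.round([M["m10"]/M["m00"],M["m01"]/M["m00"]],1),"area",round(M["m00"],1))
goto([.601,-.0899,.2118],-73.6)
E
python3 fe.py w16
```

```text
time_s: 27.53
position: [0.6007, -0.0902, 0.2118]
ft_force: [0.2, -0.3, -2.7]
grip_width: 0.0495
gripper_force: 73.6
scene [([562.7, 27.4], 3912.0), ([127.8, 6.6], 95.0), ([309.4, 259.6], 56.5)]
 pred socket px oz 3 [311.2 261.3] area 67.6
 pred socket px oz 8.4 [311.2 260. ] area 68.2
top [([229.6, 354.1], 36.0)]
 pred socket px oz 3 [342.2 195.2] area 60.4
 pred socket px oz 8.4 [342.4 194.5] area 60.9
shift units [ 0.006 -0.005  0.003] mm [ 0.2 -0.2  0.1]
tool y heading -73.72 roll units (tool z down => -) -0.024 q6 54.03547828209887
front row 211 [(211, [243, 398]), (216, [241, 401]), (221, [240, 401]), (226, [241, 400]), (231, [241, 400]), (236, [242, 399])]
front mid in tool mm [ 43.7  -0.8 -51.8] width px 162.6 depth 0.1191
width/row -0.16 pos [ 0.6008 -0.0902  0.2119] F [ 0.2  0.2 -2.7] 73.63526701927185
row ray at z -0.0415 [[41.5, -0.8, -41.5]]
```

```bash
python3 - <<'E'
from h import *
S,T=cal("scene"),cal("top")
g=np.array([.7363,-.0501,.27]);X=np.array([.9593*np.cos(np.radians(15)),.2823*np.cos(np.radians(15)),np.sin(np.radians(15))]);Y=np.array([-.2823,.9593,0]);Z=np.cross(X,Y)
im=cv2.imread("pics/scene2.png")[:,:,::-1].copy();H=hsv(im)
x0,y0=300,250;sub=im[y0:y0+20,x0:x0+20].astype(int)
w=np.clip((sub[:,:,0]+sub[:,:,1])/2-sub[:,:,2]-12,0,60);yy,xx=np.mgrid[0:20,0:20];yel=(sub[:,:,1]/np.maximum(sub[:,:,0],1)>.72)
w=w*yel;print("socket centroid scene",(w*xx).sum()/w.sum()+x0,(w*yy).sum()/w.sum()+y0,"area",(w>20).sum())
print((w).astype(int)[2:18,2:18])
# white ring in the first pictures: outline of bright low-saturation pixels around the head, compare with predicted ring
for n,C,box in(("scene",S,(408-400,0)),("top",T,None)):
    th=np.linspace(0,2*np.pi,60)
    for d in(.012,.02): 
        q=np.array([proj(C,g+X*d+.034*(np.cos(t)*Y+np.sin(t)*Z)) for t in th]);print(n,"ring d",d,"u",q[:,0].min().round(1),q[:,0].max().round(1),"v",q[:,1].min().round(1),q[:,1].max().round(1))
    i0=cv2.imread(f"pics/{n}0.png")[:,:,::-1].copy();k=hsv(i0);mk=((k[:,:,2]>95)&(k[:,:,1]<45)).astype(np.uint8)
    u0,u1,v0,v1=(330,362,260,296) if n=="scene" else (308,348,134,152)
    num,l,st,ce=cv2.connectedComponentsWithStats(mk[v0:v1,u0:u1]);print([(int(s[0]+u0),int(s[0]+s[2]+u0),int(s[1]+v0),int(s[1]+s[3]+v0),int(s[4])) for s in st[1:] if s[4]>15])
    bar=(k[:,:,2]<32).astype(np.uint8);num,l,st,ce=cv2.connectedComponentsWithStats(bar[v0:v1,u0:u1]);print("dark",[(int(s[0]+u0),int(s[0]+s[2]+u0),int(s[1]+v0),int(s[1]+s[3]+v0),int(s[4])) for s in st[1:] if s[4]>10])
E
```

```text
socket centroid scene 309.3539027380466 259.6397629750715 area 54
[[ 0  0  0  0  0  0  0  0  0  0  0  0  0  0  0  0]
 [ 0  0  0  0  0  0  0  0  0  0  0  0  0  0  0  0]
 [ 0  0  0  0  0  0  0  0  0  0  0  0  0  0  0  0]
 [ 0  0  0  0  0  0  3 14 17 15  0  0  0  0  0  0]
 [ 0  0  0  0  0  4 27 33 35 27 19  7  1  0  0  0]
 [ 0  0  0  0  8 26 40 46 45 43 37 32 18  0  0  0]
 [ 0  0  0  0 22 42 47 50 47 46 40 39 30  8  0  0]
 [ 0  0  0  9 31 49 52 50 51 43 34 25 24 10  0  0]
 [ 0  0  0 10 36 48 50 52 49 34 14  3 12  8  0  0]
 [ 0  0  0 12 40 48 48 51 43 21  0  0  2  0  0  0]
 [ 0  0  0 11 31 43 47 47 41 17  0  2  2  0  0  0]
 [ 0  0  0  0 15 34 42 43 38 19  8  5  0  0  0  0]
 [ 0  0  0  0  0 16 25 29 31 26 16  0  0  0  0  0]
 [ 0  0  0  0  0  0  0  0  1  8  3  0  0  0  0  0]
 [ 0  0  0  0  0  0  0  0  0  0  0  0  0  0  0  0]
 [ 0  0  0  0  0  0  0  0  0  0  0  0  0  0  0  0]]
scene ring d 0.012 u 334.1 354.0 v 263.9 292.6
scene ring d 0.02 u 336.9 356.8 v 265.3 294.1
[(330, 362, 260, 296, 905)]
dark []
top ring d 0.012 u 312.3 346.5 v 141.0 150.7
top ring d 0.02 u 311.3 345.4 v 136.9 146.6
[(308, 341, 134, 152, 160), (341, 348, 134, 138, 23)]
dark [(312, 316, 134, 144, 16), (318, 340, 143, 152, 142)]
```

```bash
python3 - <<'E'
from h import *
S=cal("scene");s=env.observe();p=np.array(s["position"]);R=np.array(s["tool_rot"]);th=np.radians(14.8)
print("focus px + bias",(proj(S,[.6622,-.0719,.2493])+[-.5,-.7]).round(2))
for oz in(3,5):print("face px pred + bias",oz,(proj(S,p+R@(np.array([3.6+67*np.cos(th)-18*np.sin(th),0,-(oz+67*np.sin(th)+18*np.cos(th))])/1e3))+[-.5,-.7]).round(2))
im=cv2.imread("pics/scene2.png").astype(int).sum(2)//3;print(im[256:268,306:320])
print(s["q"],s["qvel"])
E
```

```text
focus px + bias [312.71 261.56]
face px pred + bias 3 [312.56 261.57]
face px pred + bias 5 [312.56 261.08]
[[ 27  39  55  74  73  69  51  41  31  27  56 104 134 140]
 [ 32  60  78  84  84  82  73  66  54  33  50  98 134 142]
 [ 53  77  90  90  89  83  82  75  70  67  87 121 139 141]
 [ 70  87  91  92  86  81  62  59  71  98 123 139 142 141]
 [ 76  91  91  88  82  71  49  37  66 111 138 143 143 142]
 [ 75  86  92  90  81  56  27  30  71 122 140 145 143 141]
 [ 65  83  88  86  79  44  22  44  86 127 142 143 143 142]
 [ 46  68  78  81  77  54  45  72 110 136 141 144 143 144]
 [ 31  41  57  75  85  80  84 108 130 141 145 143 142 143]
 [ 23  31  45  81 107 112 115 133 142 143 144 143 144 142]
 [ 26  38  70 101 122 129 135 141 144 142 144 143 143 144]
 [ 43  69  94 109 118 121 130 140 144 144 143 143 143 144]]
[-1.96794383e+01  2.74752494e+01  6.38697186e+01  1.62953333e-04
  8.86438155e+01  5.40361537e+01] [ 0.02962478  0.17180312 -0.12248893  0.15801    -0.14802317 -0.20817761]
```

The socket's dark bore appears at (312.2, 261.4). The focus point projects to (312.7, 261.6), so they agree within about 1 mm. I'll let it settle and hand in.

```bash
python3 -m jog '[{"linear":[0,0,0],"roll":0},{"linear":[0,0,0],"roll":0},{"linear":[0,0,0],"roll":0},{"linear":[0,0,0],"roll":0}]' | sed -n '1,2p;4,6p'; python3 -c "
from rig import env
print(env.close_job())"
```

```text
time_s: 28.12
position: [0.6011, -0.09, 0.2117]
ft_force: [-0.5, 0.1, -2.4]
grip_width: 0.0496
gripper_force: 73.6
the job is handed in; nothing more can be done
None
```

Handed in at 28.1 s: the amber lens is seated on the housing, and the lamp is held still with its socket tipped up about 15° at the focus point (about 1 mm off in the scene view); to get that tilt I set the lamp down once on the nest's posts and the bench and re-gripped it.

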